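Open a stuck twist-off jar in the bench's jar brace

ROBOT

A 6-joint arm with a two-finger parallel gripper is mounted at the origin on the work surface; the furniture and walls round the work are solid. World frame = base frame: x ahead of the robot, y to its left, z up, the work surface at z = 0. Lengths are in m, angles in rad, forces in N, time in s.
With the tool pointing down it reaches from about 0.35 to 0.975 m from the base axis. Payload 4.9 kg.
Tool frame: the origin (TCP) lies midway between the tips of the shut fingers; the grasp point (between the pads) lies 19 mm behind it (manip.grip_point_offset is the distance from the TCP to the grasp point, in m); z points along the fingers, y is the direction in which the jaws open and shut (so a half turn about z gives the same grasp; the last joint's range is limited). The gripper opens to 85 mm and grips with 20 to 120 N. Pads are 22 mm wide; open, the fingers measure 114 mm over their backs; the gripper's body (76 mm by 85 mm) begins 54 mm behind the grasp point. The pads swing forward as they close: fully open they stand 13 mm farther back than shut.
Start: joints at [1.104, 0.053, 1.613, -0, 1.476, -0.119], TCP at [0.213, 0.588, 0.231] pointing down, gripper open.
Joint ranges: [-3.01, 3.01], [-1.01, 2.22], [0.06, 2.58], [-1.02, 4.17], [0.09, 2.62], [-3.14, 3.14]. Speed limits (rad/s): [2.57, 2.57, 3.14, 3.14, 3.14, 3.14].

INTERFACE

Orientations are given as a unit quaternion [w, x, y, z].
In Python, from plant import manip gives the robot as it stands. The module is installed in compiled form; this text tells all that it offers.
- The arm moves only by the tool send_rows, never from a script. Its argument "steps" is a list of rows, each a list of 6 numbers: the shift along the tool's x, y, z in m, then the turn, a rotation vector about the tool's x, y, z in degrees. In form: [[dx, dy, dz, wx, wy, wz], ...]. A call has 1 to 8 rows; each row shifts and turns the commanded pose from where the row before left it, along the tool's axes as they then stand; what a row does not reach is not made up. A row lasts 1/8 s, in which the tool goes at most 62.5 mm and 10.7 degrees, less where a joint would pass 70% of its speed; a pose out of reach is approached as far as the arm can. A call is refused whole if a number of a shift passes 0.0625 or a number of a turn 10.7, either way. A call with a gripper value outside its range is refused whole. "grip" is the opening, from 0 (shut) to 1 (fully open), set as the call begins (left out, the last holds). The fingers move at their own pace and stop on an object; the grip force is fixed at half the most. Time passes only in rows, so rows that do not move let the fingers close. It gives the time, the measured TCP pose, the force and the opening at its end, in the units of the state.
- manip.state(): the state, without advancing time (a new reading comes with each control period).
- manip.grab_frame(name): name is "scene" or "side" or "wrist"; returns the picture (384x512x3 uint8, blue, green, red); there is no depth.
- manip.get_calibration(name): a dict with "K" (3x3 intrinsics, pixels), "R" (3x3) and "t" (3): a world point X has camera coordinates R X + t. Camera axes: x right, y down, z forward; pixel columns grow to the right and rows downward; lengths in m; the calibration is good to about 2 mm. A picture is of the moment at which its call begins: read the wrist's pose just before it. get_calibration takes no time and is no camera call; for the wrist camera it gives the pose at the moment of the call.
- manip.job_done(): hands the job in, once; it reports no verdict.
The state is a dict: "time": time; "joint_pos": joint angles; "joint_vel": joint speeds; "joint_efforts": joint torques, N m; "tool_pos": TCP position; "tool_rot": TCP orientation; "contact_force": force on the tool from outside, world axes, zero at the start; "ft_torque": the same for the moment, N m; "gripper_width": opening from 0.0 (shut) to 1.0 (fully open).
Only numpy, scipy, OpenCV 4.12 (cv2) and the standard library are available. Lean on these libraries where they do the work, as an engineer would, in place of code of your own. Each camera call takes 0.05 s, during which the arm holds its last target.

TASK

The lid of the square glass jar of brass pins is stuck: set the reducer whose opening fits the jar fully down into the square well of the jar brace, then stand the jar, lid still on, fully down in that reducer so that it cannot spin. Twist the lid anticlockwise (seen from above) a little under a quarter turn until its lugs let go, lift it straight up just clear of the jar and finish still gripping it there, level over the mouth with a gap of two or three centimetres, the jar still home in the brace. Leave the other reducer and the tools on the bench where they are.

Things in the scene. Friction and masses are not known exactly. Their poses are not given: they have to be found in the camera images.
- jar_brace: Plywood block fixed to the bench, 108 x 108 mm, 42 mm high, with a 12 mm thick, 32 mm wide screwed-down ear on its +y and -y sides. In its middle a square well, 72 x 72 mm and 34 mm deep (floor 8 mm above the bench), sides along the block's x and y, opens upward, its mouth bevelled by 4 mm. Origin: centre of the underside; z up.
- wide_reducer_centre (a point): Wide reducer: open-topped pale wooden square cup, loose, 0.11 kg, outside 68 x 68 mm, 62 mm high, square bore 57 x 57 mm, 54 mm deep (walls 5.5, floor 8 mm), mouth bevelled 3.5 mm. Fits the brace's well with 2 mm to spare on each side, at any quarter turn, and then stands 28 mm proud. Point: its centre, 31 mm above its underside; x, y along its sides, z up.
- narrow_reducer_centre (a point): The narrow reducer, same outside (68 x 68 x 62 mm) but thicker walls and a bore of only 44 x 44 mm: the jar does not go in. Not needed. The point is its centre, 31 mm above its underside; x and y along its sides, z up.
- jar_centre (a point): Square glass jar of brass pins, 0.36 kg: body 53 x 53 mm, 62 mm high, round neck above, 86 mm high to the rim (96 mm with the lid). Fits the wide reducer's bore with 2 mm to spare on each side, at any quarter turn; its base is then 16 mm above the bench. It may be carried by its lid. Point: on its axis 43 mm above its base; x, y along its sides, z up.
- jar_mouth (a point): Centre of the jar's rim, 86 mm above its base, axes as the jar's. Lid and neck are a three-lug twist-off: the lid comes free 48 degrees anticlockwise (from above) of tight and meets stops at 100; from 55 to 95 it lifts off. It does not rise as it turns. The nested jar gives up to 10 degrees before it is braced, so a hand turn of about 80 is right.
- lid_grip (a point): Round aluminium lid, 62 mm across, 24 mm high, skirt 14 mm deep inside, 0.045 kg; tight on the jar at first: about 0.25 to 0.5 N m turns it, and past some 25 degrees it runs free. Point: centre of the lid, 12 mm below its top and, closed, 2 mm below the rim of the jar; z up; its x axis lies along the jar's x axis while tight.
- pencil: Red pencil, 195 mm long, 12 mm thick, lying near the work. Stays where it is. Origin: centre of its underside, long axis y.
- offcut_2: Sawn dark wood offcut, 45 x 90 x 30 mm. Stays where it is. Origin: centre of its underside.
- bench_dog_1: Beech bench dog, 29 mm across and 65 mm high, standing on its head. Stays where it is. Origin: centre of its underside.
- tape_measure: Yellow tape measure, 33 x 81 x 66 mm. Stays where it is. Origin: centre of its underside.
- chisel_18: Chisel with a yellow handle, 28 x 260 x 29 mm, long axis y. Stays where it is. Origin: centre of its underside.
- mallet: Wooden mallet, 93 x 337 x 62 mm, long axis y. Stays where it is. Origin: centre of its underside.
Things that resemble listed ones, but are neither listed nor needed, are in the scene too. Leave any pink look-alike of the part that bears wide_reducer_centre alone.

How it is judged:
On the way, in this order (a step that is already met when the one before it is completed fails the run):
1. the wide reducer is fully down in the well of the brace, let go (horizontal distance between wide_reducer_centre and jar_brace below 0.006 m and z of wide_reducer_centre in the frame of jar_brace below 0.042 m and angle between wide_reducer_centre's own z axis and vertical below 0.08 rad and contact force between the fingers and wide_reducer below 0.5 N), for 0.2 s.
2. the jar, its lid still on, is fully down in the wide reducer in the brace (horizontal distance between wide_reducer_centre and jar_brace below 0.006 m and z of wide_reducer_centre in the frame of jar_brace below 0.042 m and angle between wide_reducer_centre's own z axis and vertical below 0.08 rad and horizontal distance between jar_centre and wide_reducer_centre below 0.006 m and z of jar_centre in the frame of wide_reducer_centre below 0.024 m and angle between jar_centre's own z axis and vertical below 0.1 rad and distance between lid_grip and jar_mouth below 0.006 m), for 0.2 s.
3. the lid is turned free of its lugs while it still sits on the braced jar (horizontal distance between wide_reducer_centre and jar_brace below 0.006 m and z of wide_reducer_centre in the frame of jar_brace below 0.042 m and angle between wide_reducer_centre's own z axis and vertical below 0.08 rad and horizontal distance between jar_centre and wide_reducer_centre below 0.006 m and z of jar_centre in the frame of wide_reducer_centre below 0.024 m and angle between jar_centre's own z axis and vertical below 0.1 rad and angle between the x axis of lid_grip and the x axis of jar_mouth, either way round above 0.85 rad and distance between lid_grip and jar_mouth below 0.012 m), for 0.05 s.
At the end, for the whole second after the job is handed in: Wide reducer home in the brace (6 mm sideways, 3 mm high), jar home in it (6 mm, 4 mm), upright, still; fingers grip the lid (over 2 N), still, level within 8 degrees, within 15 mm of the jar's axis, its lower edge 2 to 48 mm above the rim, touching neither jar nor reducer (horizontal distance between wide_reducer_centre and jar_brace below 0.006 m and z of wide_reducer_centre in the frame of jar_brace below 0.042 m and angle between wide_reducer_centre's own z axis and vertical below 0.08 rad and horizontal distance between jar_centre and wide_reducer_centre below 0.006 m and z of jar_centre in the frame of wide_reducer_centre below 0.024 m and angle between jar_centre's own z axis and vertical below 0.1 rad and z of lid_grip in the frame of jar_mouth between 0.014 and 0.06 m and horizontal distance between lid_grip and jar_mouth below 0.015 m and angle between lid_grip's own z axis and vertical below 0.15 rad and contact force between the fingers and lid above 2 N and contact force between lid and jar below 0.1 N and contact force between lid and wide_reducer below 0.1 N and linear speed of each of lid, jar below 0.03 m/s); the arm keeps its last pose, push and grip.
It fails at once if the jar is tipped over (angle between jar_centre's own z axis and vertical above 0.5 rad).
It fails at once if the narrow reducer is moved (distance of narrow_reducer_centre from where it was at the start of the episode above 0.03 m).
It fails at once if a tool or offcut on the bench is moved more than 3 cm (distance of any of pencil, offcut_2, bench_dog_1, tape_measure, chisel_18, mallet from where it was at the start of the episode above 0.03 m).
It also fails if it takes over 64 s, if anything falls off the work surface, if the arm or the gripper's body presses on something with over 40 N, if the wrist force passes 120 N, or if a joint passes its speed limit or range.

## Working session

There is one attempt and no reset: what is moved stays moved. The work goes in short steps, Python scripts to look and compute and a tool call to move; the robot and the scene stay as the last step left them, time stands still between calls to the robot, and variables do not carry over. Pictures are saved under pics/ and viewed, and the job is handed in when it is done.

Besides the shell and the picture viewer there is one more tool, called in YAML: its name, and indented under it one key for each argument. send_rows: Moves the arm, as the interface text tells. Its arguments: {"type":"object","properties":{"steps":{"type":"array"},"grip":{"type":"number"}},"required":["steps"]}

```bash
mkdir -p pics; ls; python3 - <<'E'
from plant import manip
import cv2
print(manip.state(), manip.grip_point_offset)
for n in("scene","side","wrist"):
    c=manip.get_calibration(n); print(n,c)
    cv2.imwrite(f"pics/{n}0.png",manip.grab_frame(n))
E
```

```text
pics
{'time': 0.0, 'joint_pos': array([ 1.10400660e+00,  5.33324742e-02,  1.61430086e+00, -1.85375301e-05,
        1.47598634e+00, -1.19019280e-01]), 'joint_vel': array([ 0.00119504, -0.00135724, -0.00041817,  0.00023329, -0.00027754,
       -0.00038749]), 'joint_efforts': array([-2.03845440e-03, -3.93674648e+01, -3.70172167e+01, -1.96420269e-04,
        7.01101148e-03, -1.03190101e-05]), 'tool_pos': array([0.21273523, 0.58701858, 0.23007403]), 'tool_rot': array([-2.83802056e-04,  1.73009316e-01,  9.84919666e-01, -9.73008851e-04]), 'contact_force': array([-0.02991279, -0.20063712,  0.69223674]), 'ft_torque': array([-0.05090303,  0.00883992, -0.01139413]), 'gripper_width': 0.9994056434133085} 0.0187
scene {'K': array([[365.31787227,   0.        , 255.11455405],
       [  0.        , 365.31787227, 194.57735878],
       [  0.        ,   0.        ,   1.        ]]), 'R': array([[ 0.79297578, -0.60912232, -0.01262607],
       [-0.26323697, -0.32385386, -0.90874913],
       [ 0.54945037,  0.72393969, -0.41715178]]), 't': array([-0.36659604,  0.17758178,  1.00438974])}
side {'K': array([[450.39306822,   0.        , 251.64971445],
       [  0.        , 450.39306822, 195.82513184],
       [  0.        ,   0.        ,   1.        ]]), 'R': array([[ 0.83591561, -0.54882328,  0.00617217],
       [-0.2525263 , -0.39456001, -0.88348903],
       [ 0.48731464,  0.73696364, -0.46841118]]), 't': array([-0.39045062,  0.18779208,  1.02314546])}
wrist {'K': array([[267.55090306,   0.        , 255.28442971],
       [  0.        , 267.55090306, 192.69765651],
       [  0.        ,   0.        ,   1.        ]]), 'R': array([[ 0.34082764,  0.94012433, -0.00166442],
       [ 0.89032539, -0.32220421,  0.32172215],
       [ 0.30192254, -0.11113367, -0.94683266]]), 't': array([-0.62268964, -0.04234552,  0.37959142])}
```

View pics/scene0.png

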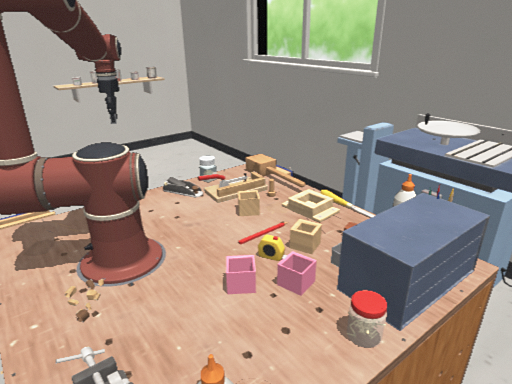

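View pics/side0.png

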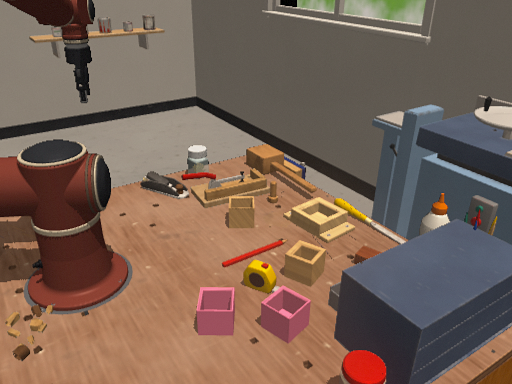

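View pics/wrist0.png

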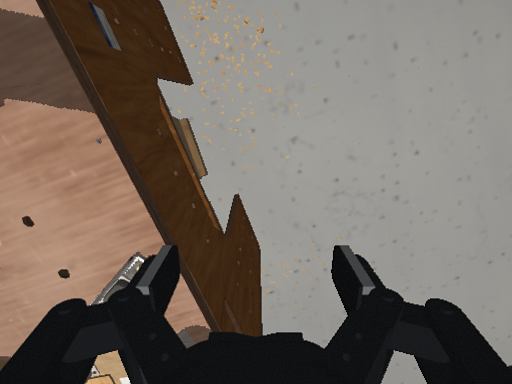

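```bash
cat > h.py <<'E'
from plant import manip
import numpy as np, cv2
def ray(n,u,v,z,c=None):
    c=c or manip.get_calibration(n)
    d=c["R"].T@np.linalg.inv(c["K"])@np.array([u,v,1.]); o=-c["R"].T@c["t"]
    return o+d*(z-o[2])/d[2]
def proj(n,X,c=None):
    c=c or manip.get_calibration(n)
    p=c["K"]@(c["R"]@np.array(X,float)+c["t"]); return p[:2]/p[2]
E
python3 - <<'E'
import cv2
a=cv2.imread("pics/scene0.png");b=cv2.imread("pics/side0.png")
cv2.imwrite("pics/z1.png",cv2.resize(a[140:290,160:360],None,fx=4,fy=4,interpolation=cv2.INTER_CUBIC))
cv2.imwrite("pics/z2.png",cv2.resize(b[135:285,170:370],None,fx=4,fy=4,interpolation=cv2.INTER_CUBIC))
E
```

```text
(no output)
```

View pics/z1.png

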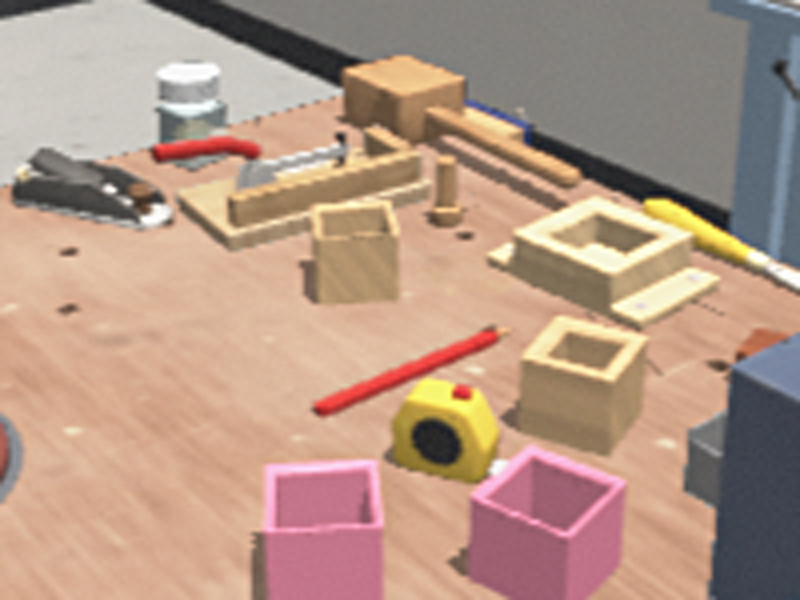

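View pics/z2.png

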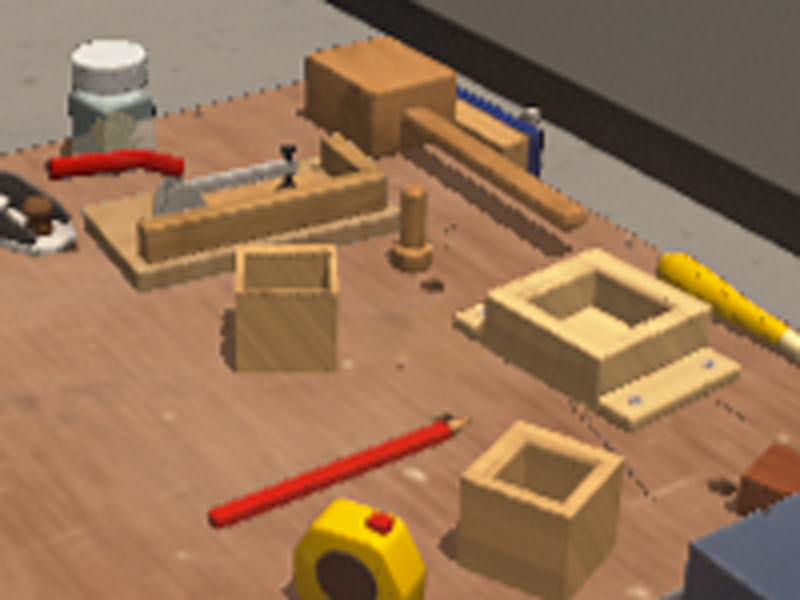

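```bash
python3 - <<'E'
from h import *
def z1(p): return 160+p[0]/4,140+p[1]/4
def z2(p): return 170+p[0]/4,135+p[1]/4
def go(name,n,f,pts,z):
    P=np.array([ray(n,*f(p),z)[:2] for p in pts]); print(name,n,P.round(3).tolist(),P.mean(0).round(4),[round(float(np.linalg.norm(P[i]-P[i-1])),3) for i in range(len(P))], np.degrees(np.arctan2(*(P[1]-P[0])[::-1])).round(1))
go("wide","scene",z1,[(310,206),(388,200),(398,235),(316,242)],.062)
go("wide","side",z2,[(234,247),(335,246),(338,288),(236,291)],.062)
go("nar","side",z2,[(519,422),(623,460),(569,517),(461,476)],.062)
go("nar","scene",z1,[(558,317),(647,342),(610,388),(523,357)],.062)
go("brace","scene",z1,[(515,232),(590,198),(692,238),(612,277)],.042)
go("brace","side",z2,[(487,300),(593,250),(711,307),(602,362)],.042)
go("lidtop","scene",z1,[(158,70),(189,62),(221,70),(189,82)],.096)
go("lidtop","side",z2,[(71,55),(109,40),(148,57),(110,70)],.096)
E
```

```text
wide scene [[0.431, 0.057], [0.49, 0.025], [0.453, -0.037], [0.393, -0.005]] [0.442 0.01 ] [0.072, 0.068, 0.072, 0.068] -28.4
wide side [[0.428, 0.057], [0.487, 0.021], [0.456, -0.03], [0.397, 0.003]] [0.442  0.0127] [0.062, 0.07, 0.059, 0.068] -31.4
nar side [[0.457, -0.22], [0.482, -0.283], [0.421, -0.307], [0.395, -0.245]] [ 0.4389 -0.2638] [0.066, 0.067, 0.065, 0.067] -67.9
nar scene [[0.458, -0.221], [0.481, -0.287], [0.416, -0.315], [0.398, -0.248]] [ 0.4381 -0.2675] [0.065, 0.07, 0.071, 0.069] -70.7
brace scene [[0.561, -0.062], [0.661, -0.051], [0.669, -0.164], [0.564, -0.173]] [ 0.6138 -0.1125] [0.112, 0.101, 0.114, 0.105] 6.1
brace side [[0.552, -0.069], [0.66, -0.053], [0.673, -0.158], [0.565, -0.172]] [ 0.6124 -0.1127] [0.104, 0.109, 0.106, 0.11] 8.5
lidtop scene [[0.462, 0.369], [0.5, 0.371], [0.512, 0.328], [0.467, 0.317]] [0.4852 0.346 ] [0.052, 0.038, 0.045, 0.045] 2.8
lidtop side [[0.453, 0.358], [0.495, 0.371], [0.504, 0.321], [0.465, 0.313]] [0.4794 0.3411] [0.047, 0.043, 0.051, 0.039] 17.5
```

```bash
cat >> h.py <<'E'
from scipy.spatial.transform import Rotation as Ro
def pose():
    s=manip.state(); q=s["tool_rot"]; return s["tool_pos"],Ro.from_quat([q[1],q[2],q[3],q[0]]).as_matrix()
def to(x,y,z,psi=None):
    p,R=pose(); d=R.T@(np.array([x,y,z])-p)
    cur=np.degrees(np.arctan2(R[1,1],R[0,1])); tilt=np.degrees(np.arccos(-R[2,2]))
    print("tcp",p.round(4),"psi",cur.round(2),"tilt",tilt.round(2),"zaxis",R[:,2].round(4)); print("tool shift (before turn) mm",(d*1e3).round(1))
    if psi is not None:
        w=(cur-psi+180)%360-180; print("wz",w.round(2),"(add +-180 as wanted)")
        R2=R@Ro.from_rotvec([0,0,np.radians(w)]).as_matrix(); print("shift if turned first",((R2.T@(np.array([x,y,z])-p))*1e3).round(1))
E
python3 - <<'E'
from h import *
to(.442,.012,.25,-30)
c=manip.get_calibration("wrist"); print(-c["R"].T@c["t"])
p,R=pose(); print((R.T@(-c["R"].T@c["t"]-p)).round(4)); print((R.T@c["R"].T).round(3))
E
```

```text
tcp [0.2128 0.5871 0.2303] psi 70.07 tilt 0.09 zaxis [-7.0e-04 -1.5e-03 -1.0e+00]
tool shift (before turn) mm [-411.5 -462.6  -19. ]
wz 100.07 (add +-180 as wanted)
shift if turned first [-383.5  486.   -19. ]
[0.13534311 0.61398496 0.37215011]
[ 0.082  -0.0014 -0.1418]
[[ 0.    -0.947 -0.322]
 [ 1.    -0.     0.   ]
 [-0.    -0.322  0.947]]
```

send_rows:
  steps:
    - [-0.035,-0.039,-0.002,0,0,0]
    - [-0.035,-0.039,-0.002,0,0,0]
    - [-0.035,-0.039,-0.002,0,0,0]
    - [-0.035,-0.039,-0.002,0,0,0]
    - [-0.034,-0.039,-0.002,0,0,0]
    - [-0.034,-0.039,-0.002,0,0,0]
    - [-0.034,-0.038,-0.002,0,0,0]
    - [-0.034,-0.038,-0.002,0,0,0]
  grip: 1

```text
time: 1.15
tool_pos: [0.367, 0.2005, 0.2472]
tool_rot: [0.0, 0.173, 0.985, 0.0]
contact_force: [0.6, 0.6, -0.7]
gripper_width: 1.003
```

send_rows:
  steps:
    - [-0.034,-0.038,-0.001,0,0,0]
    - [-0.034,-0.038,-0.001,0,0,0]
    - [-0.034,-0.038,0,0,0,0]
    - [-0.034,-0.038,0,0,0,0]
    - [0,0,0,0,0,10]
    - [0,0,0,0,0,10]
    - [0,0,0,0,0,10]
    - [0,0,0,0,0,10]

```text
time: 2.15
tool_pos: [0.4427, 0.0127, 0.2489]
tool_rot: [-0.0, 0.502, 0.865, -0.0]
contact_force: [0.1, -0.1, -0.3]
gripper_width: 0.997
```

send_rows:
  steps:
    - [0,0,0,0,0,10]
    - [0,0,0,0,0,10]
    - [0,0,0,0,0,10]
    - [0,0,0,0,0,10]
    - [0,0,0,0,0,10]
    - [0,0,0,0,0,10]
    - [0,0,0,0,0,0]
    - [0,0,0,0,0,0]

```text
time: 3.15
tool_pos: [0.4428, 0.0128, 0.2491]
tool_rot: [-0.0, 0.865, 0.502, -0.0]
contact_force: [0.6, -0.0, 0.1]
gripper_width: 1.002
```

```bash
python3 - <<'E'
from h import *
to(.442,.012,.25,-30); print(manip.state()["time"],manip.state()["joint_pos"].round(3))
np.save("c1.npy",manip.get_calibration("wrist"),allow_pickle=True)
cv2.imwrite("pics/w1.png",manip.grab_frame("wrist"))
E
```

```text
tcp [0.4428 0.0128 0.2491] psi -29.79 tilt 0.02 zaxis [-3.e-04  1.e-04 -1.e+00]
tool shift (before turn) mm [-1.1 -0.2 -0.9]
wz 0.21 (add +-180 as wanted)
shift if turned first [-1.1 -0.2 -0.9]
3.15 [-0.139 -0.417  1.993  0.     1.565  0.381]
```

View pics/w1.png

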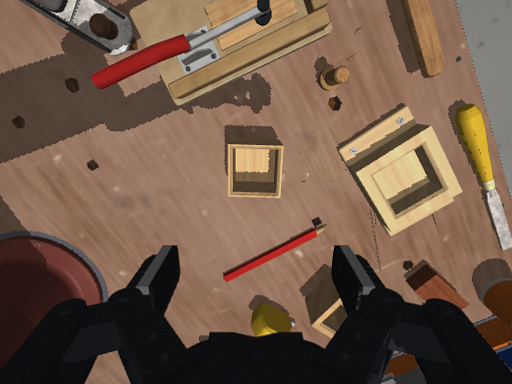

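```bash
python3 - <<'E'
import cv2
a=cv2.imread("pics/w1.png")
cv2.imwrite("pics/w1a.png",cv2.resize(a[115:215,210:300],None,fx=6,fy=6,interpolation=cv2.INTER_CUBIC))
cv2.imwrite("pics/w1b.png",cv2.resize(a[100:240,330:470],None,fx=4,fy=4,interpolation=cv2.INTER_CUBIC))
E
```

```text
(no output)
```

View pics/w1a.png

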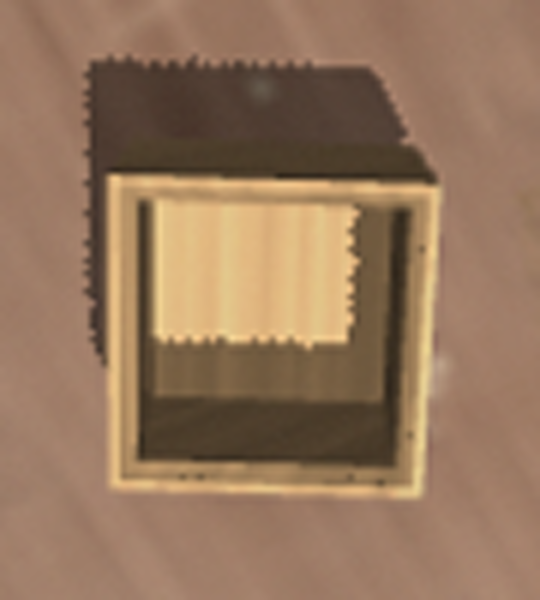

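View pics/w1b.png

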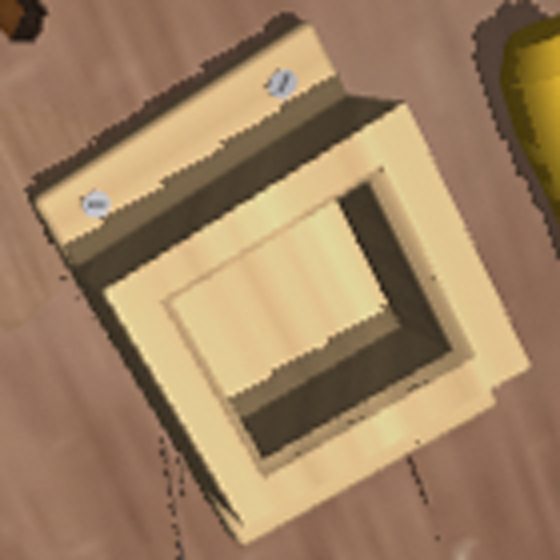

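```bash
python3 - <<'E'
from h import *
c=np.load("c1.npy",allow_pickle=True).item()
def go(name,pts,z):
    P=np.array([ray("wrist",u,v,z,c)[:2] for u,v in pts]); e=[P[i]-P[i-1] for i in range(4)]
    print(name,P.round(4).tolist(),P.mean(0).round(4),[round(float(np.linalg.norm(x)),4) for x in e],[round((float(np.degrees(np.arctan2(x[1],x[0])))+45)%90-45,1) for x in e])
go("red",[(210+u/6,115+v/6) for u,v in[(108,176),(440,182),(425,495),(110,490)]],.062)
go("brace",[(330+u/4,100+v/4) for u,v in[(104,293),(402,102),(529,367),(243,543)]],.042)
go("well",[(330+u/4,100+v/4) for u,v in[(165,300),(381,168),(472,354),(263,472)]],.042)
E
```

```text
red [[0.4309, 0.057], [0.4891, 0.0223], [0.4545, -0.0361], [0.3956, -0.0011]] [0.4425 0.0105] [0.068, 0.0677, 0.0679, 0.0686] [-31.3, -30.8, -30.6, -30.8]
brace [[0.5566, -0.063], [0.6631, -0.052], [0.6732, -0.1599], [0.5638, -0.1752]] [ 0.6142 -0.1125] [0.1125, 0.1071, 0.1084, 0.1105] [3.7, 5.9, 5.3, 8.0]
well [[0.5735, -0.0755], [0.6507, -0.0688], [0.6576, -0.1456], [0.58, -0.152]] [ 0.6154 -0.1105] [0.0768, 0.0775, 0.0771, 0.0778] [4.9, 4.9, 5.1, 4.7]
```

```bash
python3 - <<'E'
from h import *
to(.4425,.0105,.034,-30.9)
E
```

```text
tcp [0.4428 0.0128 0.2492] psi -29.81 tilt 0.01 zaxis [-2.e-04 -0.e+00 -1.e+00]
tool shift (before turn) mm [ -2.1   0.9 215.2]
wz 1.09 (add +-180 as wanted)
shift if turned first [ -2.1   1.  215.2]
```

send_rows:
  steps:
    - [-0.002,0.001,0.03,0,0,1.1]
    - [0,0,0.045,0,0,0]
    - [0,0,0.045,0,0,0]
    - [0,0,0.04,0,0,0]
    - [0,0,0.03,0,0,0]
    - [0,0,0.015,0,0,0]
    - [0,0,0.01,0,0,0]
    - [0,0,0,0,0,0]

```text
time: 4.2
tool_pos: [0.443, 0.0106, 0.0345]
tool_rot: [0.0, 0.87, 0.492, 0.0]
contact_force: [1.3, 0.7, -0.7]
gripper_width: 0.997
```

send_rows:
  steps:
    - [0,0,0,0,0,0]
    - [0,0,0,0,0,0]
    - [0,0,0,0,0,0]
    - [0,0,0,0,0,0]
    - [0,0,0,0,0,0]
  grip: 0

```text
time: 4.82
tool_pos: [0.4442, 0.0104, 0.0359]
tool_rot: [0.001, 0.87, 0.492, 0.001]
contact_force: [0.5, -0.5, 5.8]
gripper_width: 0.78
```

```bash
python3 - <<'E'
from h import *
to(.4425,.0105,.034,-30.9);print(manip.state()["gripper_width"],manip.state()["contact_force"])
cv2.imwrite("pics/w2.png",manip.grab_frame("wrist"))
E
```

```text
tcp [0.4442 0.0104 0.0359] psi -31.02 tilt 0.18 zaxis [ 3.1e-03 -4.0e-04 -1.0e+00]
tool shift (before turn) mm [-0.8 -1.6  1.9]
wz -0.12 (add +-180 as wanted)
shift if turned first [-0.8 -1.6  1.9]
0.7795919003064635 [ 0.52160556 -0.47663062  5.7625471 ]
```

View pics/w2.png

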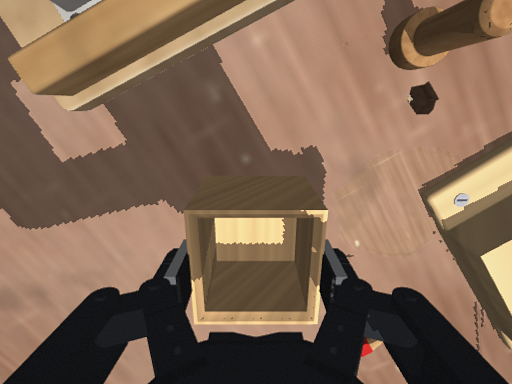

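```bash
python3 - <<'E'
from h import *
P=np.array([ray("wrist",u,v,.062)[:2] for u,v in[(185,211),(327,210),(320,323),(194,323)]])
print(P.round(4),P.mean(0)); p,R=pose(); print(((R.T@np.append(P.mean(0)-p[:2],0))*1e3).round(1))
to(.615,.02,.16,5)
E
```

```text
[[ 0.4342  0.0553]
 [ 0.4913  0.0215]
 [ 0.4585 -0.0368]
 [ 0.3995 -0.0011]] [0.44590419 0.00973549]
[0.3 1.7 0. ]
tcp [0.4442 0.0104 0.0359] psi -31.03 tilt 0.18 zaxis [ 3.1e-03 -4.0e-04 -1.0e+00]
tool shift (before turn) mm [  96.4  141.7 -123.5]
wz -36.03 (add +-180 as wanted)
shift if turned first [  -5.4  171.3 -123.5]
```

send_rows:
  steps:
    - [0,0,-0.015,0,0,0]
    - [0,0,-0.03,0,0,0]
    - [0,0,-0.04,0,0,0]
    - [0,0,-0.04,0,0,-9]
    - [0,0,0,0,0,-9]
    - [0,0,0,0,0,-9]
    - [0,0,0,0,0,-9]
    - [-0.001,0.02,0,0,0,0]

```text
time: 5.88
tool_pos: [0.462, 0.0114, 0.1594]
tool_rot: [-0.0, 0.675, 0.737, -0.0]
contact_force: [-0.6, -0.1, -0.8]
gripper_width: 0.781
```

send_rows:
  steps:
    - [-0.001,0.036,0,0,0,0]
    - [-0.001,0.035,0,0,0,0]
    - [-0.001,0.035,0,0,0,0]
    - [-0.001,0.03,0,0,0,0]
    - [0,0.015,0,0,0,0]
    - [0,0,0,0,0,0]
    - [0,0,0,0,0,0]

```text
time: 6.75
tool_pos: [0.6126, 0.0204, 0.1592]
tool_rot: [-0.0, 0.676, 0.737, -0.0]
contact_force: [0.1, 0.6, -0.7]
gripper_width: 0.782
```

```bash
python3 - <<'E'
from h import *
to(.615,-.111,.16,5);print(manip.state()["gripper_width"],manip.state()["contact_force"])
np.save("c3.npy",manip.get_calibration("wrist"),allow_pickle=True)
a=manip.grab_frame("wrist");cv2.imwrite("pics/w3.png",a)
E
```

```text
tcp [0.6126 0.0204 0.1592] psi 4.98 tilt 0.06 zaxis [-0.0011  0.     -1.    ]
tool shift (before turn) mm [-131.1   -9.    -0.8]
wz -0.02 (add +-180 as wanted)
shift if turned first [-131.1   -9.    -0.8]
0.7820013980261005 [ 0.12521071  0.58343756 -0.70724974]
```

View pics/w3.png

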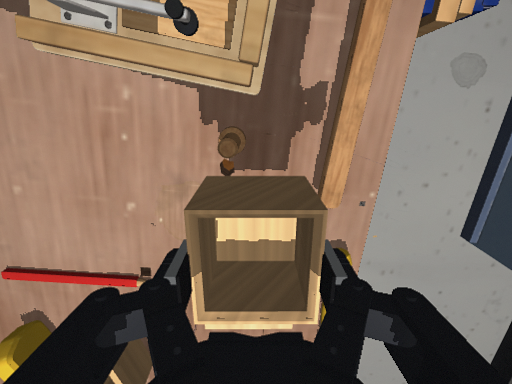

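```bash
python3 - <<'E'
from h import *
c=np.load("c1.npy",allow_pickle=True).item()
def ref(img,pts,w):
    g=cv2.cvtColor(cv2.imread(img),cv2.COLOR_BGR2GRAY)
    q=np.array(pts,np.float32).reshape(-1,1,2)
    return cv2.cornerSubPix(g,q.copy(),(w,w),(-1,-1),(3,50,.01)).reshape(-1,2)
def go(name,n,pts,z,c):
    P=np.array([ray(n,u,v,z,c)[:2] for u,v in pts]); e=[P[i]-P[i-1] for i in range(4)]
    print(name,P.mean(0).round(4),[round(float(np.linalg.norm(x)),4) for x in e],[round((float(np.degrees(np.arctan2(x[1],x[0])))+45)%90-45,1) for x in e])
for w in(2,3):
  go("brace","wrist",ref("pics/w1.png",[(330+u/4,100+v/4) for u,v in[(104,293),(402,102),(529,367),(243,543)]],w),.042,c)
  go("well","wrist",ref("pics/w1.png",[(330+u/4,100+v/4) for u,v in[(165,300),(381,168),(472,354),(263,472)]],w),.042,c)
  go("bs","scene",ref("pics/scene0.png",[(160+u/4,140+v/4) for u,v in[(515,232),(590,198),(692,238),(612,277)]],w),.042,None)
  go("bside","side",ref("pics/side0.png",[(170+u/4,135+v/4) for u,v in[(487,300),(593,250),(711,307),(602,362)]],w),.042,None)
b=manip.grab_frame("side")
cv2.imwrite("pics/s3.png",cv2.resize(b[60:330,150:450],None,fx=2.6,fy=2.2))
E
```

```text
brace [ 0.6139 -0.1115] [0.1131, 0.1068, 0.1076, 0.1117] [3.4, 5.4, 5.8, 8.2]
well [ 0.6149 -0.1102] [0.0798, 0.0805, 0.0786, 0.0792] [5.7, 5.0, 4.7, 5.8]
bs [ 0.615  -0.1112] [0.1103, 0.1056, 0.108, 0.1152] [3.8, 6.7, 8.8, 7.8]
bside [ 0.6158 -0.1073] [0.1039, 0.1103, 0.1042, 0.1128] [5.2, 6.7, 6.6, 6.6]
brace [ 0.6139 -0.1116] [0.1132, 0.1072, 0.1078, 0.1116] [3.5, 5.4, 5.7, 8.1]
well [ 0.6151 -0.1103] [0.0795, 0.0792, 0.0782, 0.0794] [4.7, 5.1, 4.8, 6.0]
bs [ 0.6134 -0.1106] [0.1037, 0.1051, 0.1139, 0.1024] [5.1, 6.0, 3.7, 0.4]
bside [ 0.6158 -0.107 ] [0.1053, 0.1109, 0.1044, 0.1139] [5.7, 6.4, 7.4, 6.8]
```

View pics/s3.png

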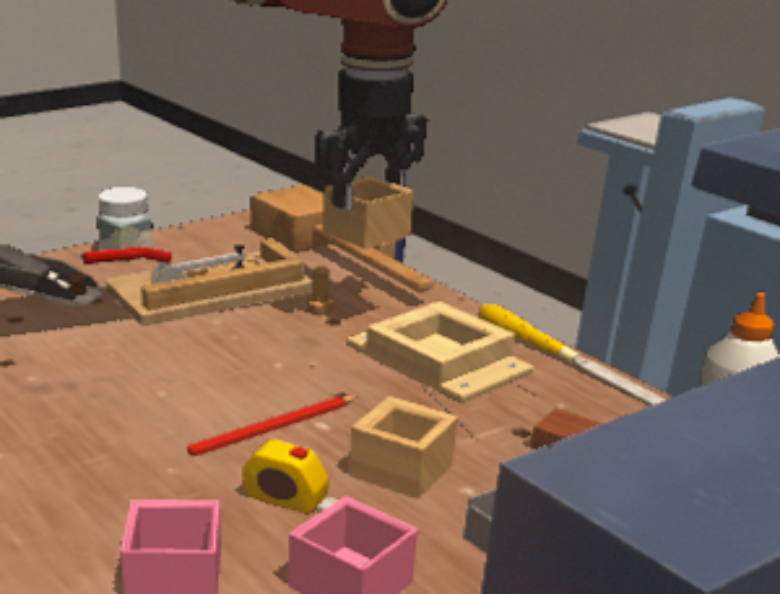

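```bash
python3 - <<'E'
from h import *
to(.615,-.1105,.11,5.2)
E
```

```text
tcp [0.6126 0.0204 0.1593] psi 4.97 tilt 0.03 zaxis [-5.e-04 -0.e+00 -1.e+00]
tool shift (before turn) mm [-130.6   -9.    49.3]
wz -0.23 (add +-180 as wanted)
shift if turned first [-130.6   -9.5   49.3]
```

send_rows:
  steps:
    - [-0.015,-0.002,0,0,0,-0.2]
    - [-0.03,-0.002,0,0,0,0]
    - [-0.035,-0.002,0,0,0,0]
    - [-0.03,-0.002,0.01,0,0,0]
    - [-0.02,-0.001,0.02,0,0,0]
    - [0,0,0.02,0,0,0]
    - [0,0,0,0,0,0]
    - [0,0,0,0,0,0]

```text
time: 7.85
tool_pos: [0.6163, -0.109, 0.1091]
tool_rot: [-0.0, 0.674, 0.739, 0.0]
contact_force: [0.8, 1.0, -2.1]
gripper_width: 0.781
```

```bash
python3 - <<'E'
from h import *
to(.615,-.1105,.11,5.2);print(manip.state()["gripper_width"],manip.state()["contact_force"])
b=manip.grab_frame("side");a=manip.grab_frame("scene")
cv2.imwrite("pics/s4.png",np.hstack([cv2.resize(x,None,fx=4,fy=4) for x in(b[110:240,270:370],a[110:240,260:360])]))
E
```

```text
tcp [ 0.6163 -0.109   0.1091] psi 5.24 tilt 0.03 zaxis [-3.e-04  3.e-04 -1.e+00]
tool shift (before turn) mm [-1.4 -1.4 -0.9]
wz 0.04 (add +-180 as wanted)
shift if turned first [-1.4 -1.4 -0.9]
0.7811110559464669 [ 0.75707254  0.97717704 -2.07364707]
```

View pics/s4.png

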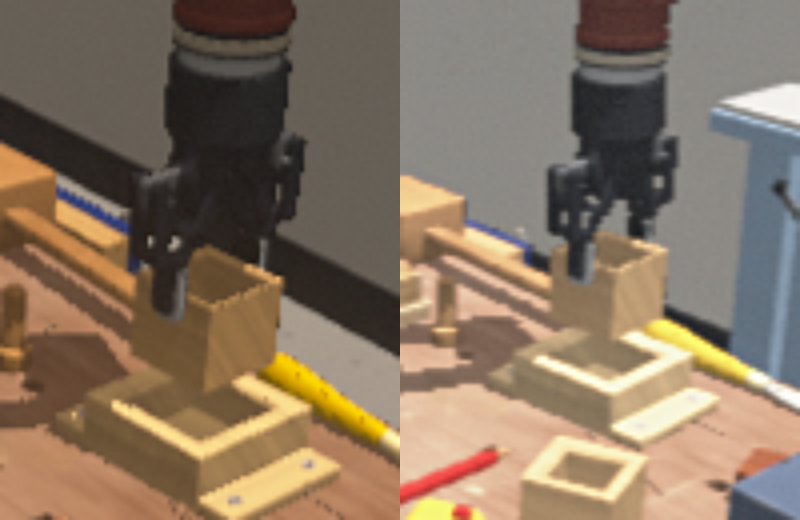

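send_rows:
  steps:
    - [-0.001,-0.001,0.01,0,0,0]
    - [0,0,0.012,0,0,0]
    - [0,0,0.01,0,0,0]
    - [0,0,0.005,0,0,0]
    - [0,0,0,0,0,0]

```text
time: 8.57
tool_pos: [0.6149, -0.1109, 0.0715]
tool_rot: [-0.001, 0.674, 0.738, -0.0]
contact_force: [0.9, 0.0, -1.1]
gripper_width: 0.784
```

send_rows:
  steps:
    - [0,0,0.006,0,0,0]
    - [0,0,0.006,0,0,0]
    - [0,0,0.006,0,0,0]
    - [0,0,0,0,0,0]

```text
time: 9.07
tool_pos: [0.6147, -0.1108, 0.0534]
tool_rot: [-0.001, 0.674, 0.738, -0.0]
contact_force: [0.2, -0.5, 0.2]
gripper_width: 0.78
```

```bash
python3 - <<'E'
from h import *
to(.615,-.1105,.044,5.2)
print(manip.state()["ft_torque"])
E
```

```text
tcp [ 0.6147 -0.1108  0.0534] psi 5.17 tilt 0.09 zaxis [-1.5e-03  5.0e-04 -1.0e+00]
tool shift (before turn) mm [0.2 0.3 9.4]
wz -0.03 (add +-180 as wanted)
shift if turned first [0.2 0.3 9.4]
[0.03874522 0.04405948 0.01746887]
```

Going in freely, no contact. Lower the rest.

send_rows:
  steps:
    - [0,0,0.004,0,0,0]
    - [0,0,0.003,0,0,0]
    - [0,0,0.002,0,0,0]
    - [0,0,0,0,0,0]

```text
time: 9.57
tool_pos: [0.6152, -0.1109, 0.0451]
tool_rot: [-0.0, 0.674, 0.738, -0.0]
contact_force: [-0.2, 0.3, -1.0]
gripper_width: 0.786
```

```bash
python3 - <<'E'
from h import *
to(.615,-.1105,.044,5.2)
b=manip.grab_frame("side");a=manip.grab_frame("scene")
cv2.imwrite("pics/s5.png",np.hstack([cv2.resize(x,None,fx=4,fy=4) for x in(b[110:240,270:370],a[110:240,260:360])]))
E
```

```text
tcp [ 0.6152 -0.1109  0.0451] psi 5.17 tilt 0.02 zaxis [-4.e-04  1.e-04 -1.e+00]
tool shift (before turn) mm [ 0.4 -0.2  1.1]
wz -0.03 (add +-180 as wanted)
shift if turned first [ 0.4 -0.2  1.1]
```

View pics/s5.png

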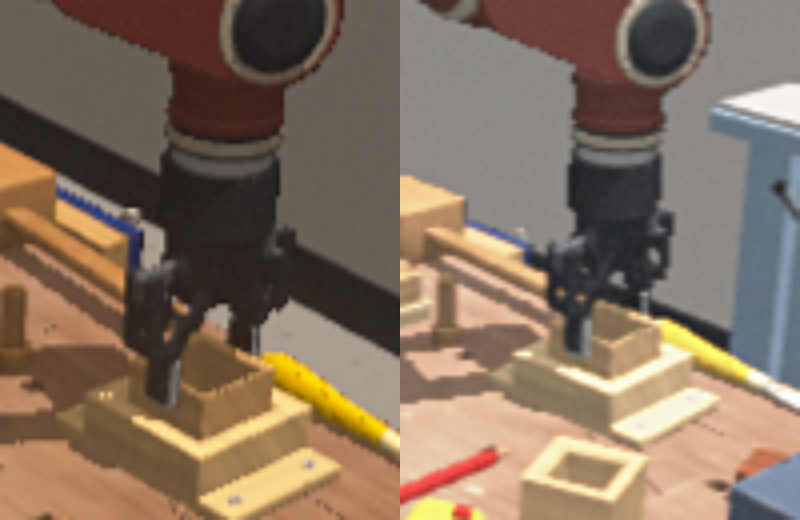

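send_rows:
  steps:
    - [0,0,0.002,0,0,0]
    - [0,0,0,0,0,0]
    - [0,0,0,0,0,0]

```text
time: 10.05
tool_pos: [0.6158, -0.1112, 0.044]
tool_rot: [0.0, 0.674, 0.738, 0.0]
contact_force: [-1.6, -0.5, 4.0]
gripper_width: 0.78
```

send_rows:
  steps:
    - [0,0,0,0,0,0]
    - [0,0,0,0,0,0]
    - [0,0,0,0,0,0]
    - [0,0,0,0,0,0]
  grip: 1

```text
time: 10.55
tool_pos: [0.6152, -0.1109, 0.0431]
tool_rot: [-0.0, 0.674, 0.738, -0.0]
contact_force: [-0.6, 0.3, 0.1]
gripper_width: 0.997
```

send_rows:
  steps:
    - [0,0,-0.01,0,0,0]
    - [0,0,-0.02,0,0,0]
    - [0,0,-0.03,0,0,0]
    - [0,0,-0.04,0,0,0]
    - [0,0,-0.05,0,0,0]
    - [0,0,-0.04,0,0,0]
    - [0,0,0,0,0,0]
    - [0,0,0,0,0,0]

```text
time: 11.55
tool_pos: [0.6153, -0.1109, 0.2341]
tool_rot: [0.0, 0.674, 0.738, 0.0]
contact_force: [-1.2, -0.5, -0.6]
gripper_width: 1.003
```

```bash
python3 - <<'E'
from h import *
to(.48,.343,.26,5.2); print(manip.state()["joint_pos"].round(3))
np.save("c6.npy",manip.get_calibration("wrist"),allow_pickle=True)
a=manip.grab_frame("wrist");cv2.imwrite("pics/w6.png",a)
E
```

```text
tcp [ 0.6153 -0.1109  0.2341] psi 5.17 tilt 0.05 zaxis [ 9.e-04 -3.e-04 -1.e+00]
tool shift (before turn) mm [464.3 -93.8 -26.2]
wz -0.03 (add +-180 as wanted)
shift if turned first [464.3 -93.5 -26.2]
[-0.297  0.051  1.61  -0.     1.48  -0.388]
```

View pics/w6.png

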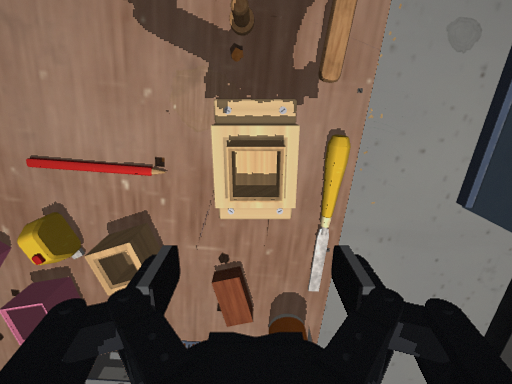

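```bash
python3 - <<'E'
import cv2
a=cv2.imread("pics/w6.png")
cv2.imwrite("pics/w6a.png",cv2.resize(a[95:225,200:310],None,fx=5,fy=4.6,interpolation=cv2.INTER_CUBIC))
E
```

```text
(no output)
```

View pics/w6a.png

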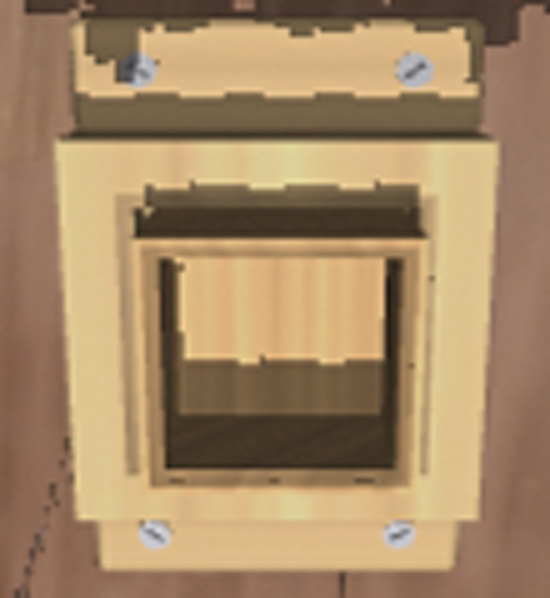

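```bash
python3 - <<'E'
from h import *
c=np.load("c6.npy",allow_pickle=True).item()
def go(name,pts,z):
    P=np.array([ray("wrist",200+u/5,95+v/4.6,z,c)[:2] for u,v in pts]); e=[P[i]-P[i-1] for i in range(4)]
    print(name,P.mean(0).round(4),[round(float(np.linalg.norm(x)),4) for x in e],[round((float(np.degrees(np.arctan2(x[1],x[0])))+45)%90-45,1) for x in e])
go("red",[(135,238),(427,238),(408,487),(153,487)],.070)
go("brace",[(55,138),(498,142),(479,520),(77,520)],.042)
E
```

```text
red [ 0.6168 -0.1111] [0.0659, 0.0666, 0.066, 0.0622] [7.0, 5.2, 3.2, 5.1]
brace [ 0.616  -0.1109] [0.1086, 0.1076, 0.1076, 0.1081] [5.2, 4.6, 5.5, 5.1]
```

send_rows:
  steps:
    - [0.03,-0.006,-0.006,0,0,0]
    - [0.055,-0.011,-0.006,0,0,0]
    - [0.055,-0.011,-0.006,0,0,0]
    - [0.055,-0.011,-0.006,0,0,0]
    - [0.055,-0.011,-0.006,0,0,0]
    - [0.055,-0.011,-0.006,0,0,0]
    - [0.055,-0.011,-0.006,0,0,0]
    - [0.055,-0.011,-0.003,0,0,0]

```text
time: 12.6
tool_pos: [0.4939, 0.2963, 0.2769]
tool_rot: [-0.0, 0.674, 0.738, -0.001]
contact_force: [0.8, 0.4, 0.1]
gripper_width: 1.0
```

send_rows:
  steps:
    - [0.03,-0.01,0,0,0,0]
    - [0.01,-0.002,0,0,0,0]
    - [0,0,0,0,0,0]
    - [0,0,0,0,0,0]

```text
time: 13.1
tool_pos: [0.4801, 0.3325, 0.2777]
tool_rot: [0.0, 0.675, 0.738, -0.001]
contact_force: [-0.3, 0.5, 0.6]
gripper_width: 1.001
```

```bash
python3 - <<'E'
from h import *
to(.48,.343,.26,5.2); print(manip.state()["joint_pos"].round(3))
np.save("c7.npy",manip.get_calibration("wrist"),allow_pickle=True)
a=manip.grab_frame("wrist");cv2.imwrite("pics/w7.png",a)
E
```

```text
tcp [0.4801 0.3325 0.2777] psi 5.09 tilt 0.07 zaxis [-7.e-04 -9.e-04 -1.e+00]
tool shift (before turn) mm [10.5  0.9 17.7]
wz -0.11 (add +-180 as wanted)
shift if turned first [10.5  0.9 17.7]
[ 0.479 -0.067  1.655 -0.     1.555  0.39 ]
```

View pics/w7.png

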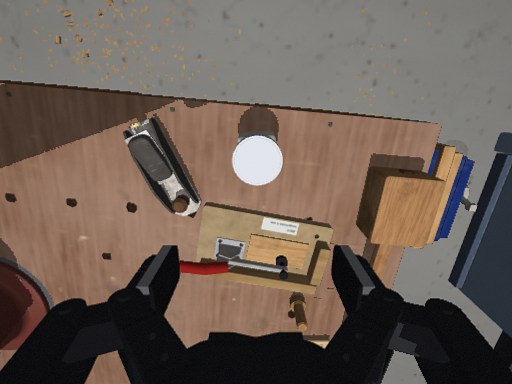

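```bash
python3 - <<'E'
from h import *
c=np.load("c7.npy",allow_pickle=True).item()
a=cv2.imread("pics/w7.png")
m=((a.min(2)>190)*255).astype(np.uint8)
cs=cv2.findContours(m,0,1)[0]; k=max(cs,key=cv2.contourArea); e=cv2.fitEllipse(k); print(e,cv2.contourArea(k))
P=np.array([ray("wrist",u,v,.096,c)[:2] for u,v in k[:,0,:].astype(float)]); print("circle",cv2.minEnclosingCircle(P.astype(np.float32)), P.mean(0),P.max(0)-P.min(0))
print(ray("wrist",*e[0],.096,c))
cv2.imwrite("pics/w7a.png",cv2.resize(a[95:195,210:310],None,fx=6,fy=6,interpolation=cv2.INTER_CUBIC))
s=cv2.imread("pics/side0.png"); cv2.imwrite("pics/s0j.png",cv2.resize(s[135:190,170:225],None,fx=10,fy=10,interpolation=cv2.INTER_CUBIC))
E
```

```text
((257.0188293457031, 160.0398406982422), (48.1885986328125, 49.49517822265625), 81.8698959350586) 1871.5
circle ((0.4813201427459717, 0.34497857093811035), 0.030897876247763634) [0.48135019 0.34562826] [0.06159382 0.06058763]
[0.4811608  0.34617067 0.096     ]
```

View pics/w7a.png

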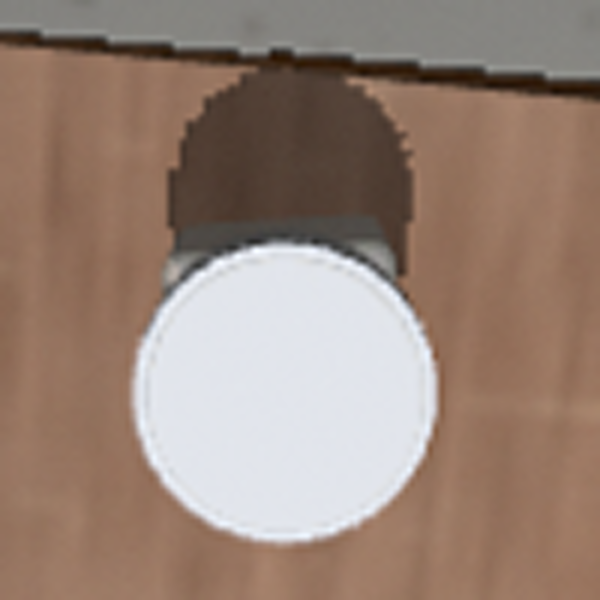

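View pics/s0j.png

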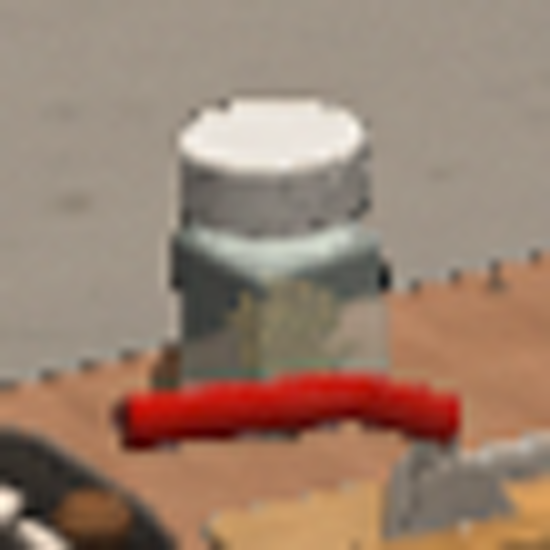

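send_rows:
  steps:
    - [0.025,0,0.01,0,0,0]
    - [0.035,0,0.02,0,0,0]
    - [0.025,0,0.02,0,0,0]
    - [0.005,0,0.01,0,0,0]
    - [0,0,0,0,0,0]
    - [0,0,0,0,0,0]

```text
time: 13.9
tool_pos: [0.4724, 0.4225, 0.2194]
tool_rot: [0.0, 0.675, 0.738, 0.001]
contact_force: [0.2, 0.8, 0.5]
gripper_width: 0.997
```

```bash
python3 - <<'E'
from h import *
to(.4812,.3455,.26,5.2); print(manip.state()["joint_pos"].round(3))
np.save("c8.npy",manip.get_calibration("wrist"),allow_pickle=True)
a=manip.grab_frame("wrist");cv2.imwrite("pics/w8.png",a)
cv2.imwrite("pics/w8a.png",cv2.resize(a[110:260,190:340],None,fx=4,fy=4,interpolation=cv2.INTER_CUBIC))
E
```

```text
tcp [0.4724 0.4225 0.2194] psi 5.1 tilt 0.08 zaxis [ 1.4e-03  6.0e-04 -1.0e+00]
tool shift (before turn) mm [-77.5   2.  -40.6]
wz -0.1 (add +-180 as wanted)
shift if turned first [-77.5   1.8 -40.6]
[ 0.613  0.08   1.605 -0.     1.456  0.523]
```

View pics/w8a.png

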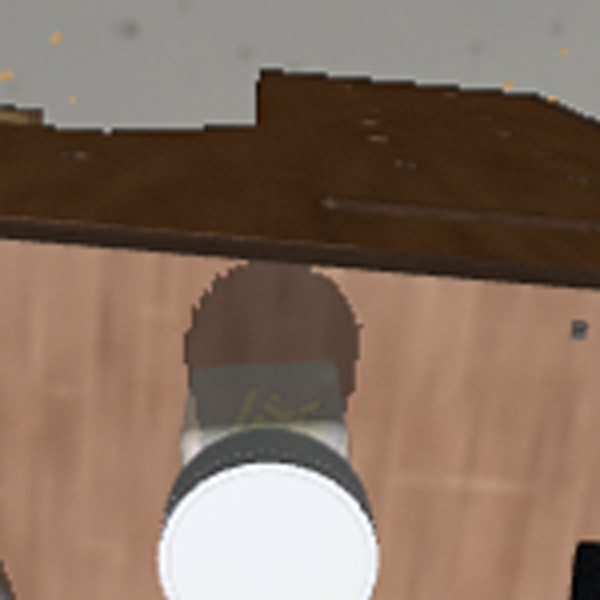

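```bash
python3 - <<'E'
from h import *
c=np.load("c8.npy",allow_pickle=True).item(); c7=np.load("c7.npy",allow_pickle=True).item()
def f(p,q,z,c,s,o):
    P=[ray("wrist",o[0]+u/s,o[1]+v/s,z,c)[:2] for u,v in(p,q)]; d=P[1]-P[0]; print(P,np.linalg.norm(d),np.degrees(np.arctan2(d[1],d[0])),(P[0]+P[1])/2)
f((190,368),(337,361),0.,c,4,(190,110))
f((181,433),(346,426),.055,c,4,(190,110))
f((180,234),(386,216),0.,c7,6,(210,95))
a=cv2.imread("pics/w8.png"); z=cv2.resize(a[190:235,228:290],None,fx=12,fy=12,interpolation=cv2.INTER_CUBIC); cv2.imwrite("pics/w8b.png",z)
print(cv2.fitEllipse(max(cv2.findContours(((a[200:270].min(2)>200)*255).astype(np.uint8),0,1)[0],key=cv2.contourArea)))
E
```

```text
[array([0.45239209, 0.36499036]), array([0.50491183, 0.37235041])] 0.053032944548149864 7.977400577886461 [0.47865196 0.36867039]
[array([0.45301169, 0.36416748]), array([0.50407252, 0.37107929])] 0.051526507922422866 7.708945259201639 [0.4785421  0.36762338]
[array([0.45370122, 0.36436122]), array([0.50589764, 0.37356248])] 0.05300121860789875 9.99747437928435 [0.47979943 0.36896185]
((256.5281677246094, 48.58397674560547), (44.642250061035156, 54.5070915222168), 89.1240234375)
```

View pics/w8b.png

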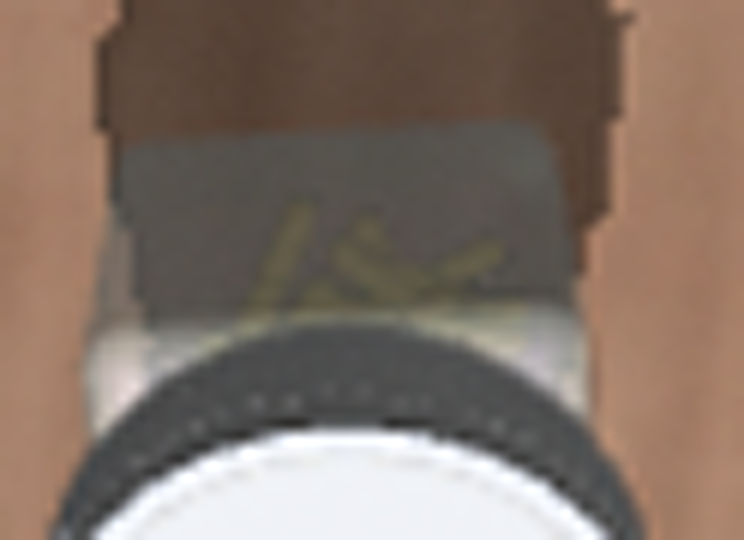

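send_rows:
  steps:
    - [-0.03,0.001,0,0,0,0]
    - [-0.035,0.001,0.02,0,0,0]
    - [-0.014,0,0.04,0,0,0]
    - [0,0,0.03,0,0,0]
    - [0,0,0,0,0,0]
    - [0,0,0,0,0,0]

```text
time: 14.7
tool_pos: [0.4818, 0.3452, 0.1304]
tool_rot: [0.0, 0.675, 0.738, 0.001]
contact_force: [-0.1, -0.5, 0.5]
gripper_width: 1.002
```

```bash
python3 - <<'E'
from h import *
to(.4815,.344,.056,5.2)
np.save("c9.npy",manip.get_calibration("wrist"),allow_pickle=True)
a=manip.grab_frame("wrist");cv2.imwrite("pics/w9.png",a)
c=manip.get_calibration("wrist")
m=((a.min(2)>190)*255).astype(np.uint8)
k=max(cv2.findContours(m,0,1)[0],key=cv2.contourArea)
P=np.array([ray("wrist",u,v,.096,c)[:2] for u,v in k[:,0,:].astype(float)]); print("circle",cv2.minEnclosingCircle(P.astype(np.float32)), P.max(0)-P.min(0))
E
```

```text
tcp [0.4818 0.3452 0.1304] psi 5.16 tilt 0.17 zaxis [ 0.0026  0.0014 -1.    ]
tool shift (before turn) mm [-1.2 -0.6 74.4]
wz -0.04 (add +-180 as wanted)
shift if turned first [-1.2 -0.6 74.4]
circle ((0.48122885823249817, 0.3453052043914795), 0.031205326318740845) [0.06128525 0.05350528]
```

View pics/w9.png

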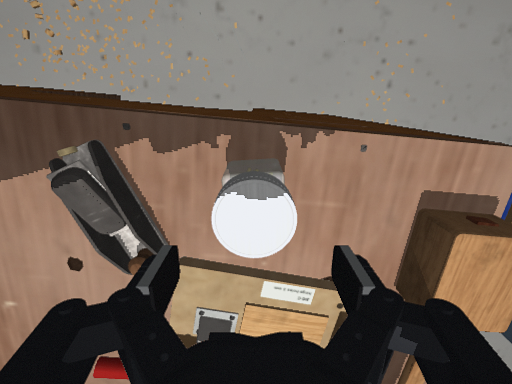

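```bash
python3 - <<'E'
from h import *
c=np.load("c7.npy",allow_pickle=True).item()
for z in(0,.03,.05): print(ray("wrist",200,212,z,c),ray("wrist",187,180,z,c),ray("wrist",178,205,z,c),ray("wrist",205,204,z,c))
E
```

```text
[0.39520784 0.22842355 0.        ] [0.37283162 0.28314616 0.        ] [0.35804005 0.2379118  0.        ] [0.40325262 0.24376202 0.        ]
[0.40078561 0.2416675  0.03      ] [0.38000971 0.29247643 0.03      ] [0.36627601 0.25047716 0.03      ] [0.40825504 0.25590899 0.03      ]
[0.40450412 0.2504968  0.05      ] [0.3847951 0.2986966 0.05     ] [0.37176664 0.25885407 0.05      ] [0.41158999 0.26400696 0.05      ]
```

Clear of the plane by several cm. Descend.

send_rows:
  steps:
    - [0,-0.001,0.02,0,0,0]
    - [0,0,0.025,0,0,0]
    - [0,0,0.02,0,0,0]
    - [0,0,0.009,0,0,0]
    - [0,0,0,0,0,0]
    - [0,0,0,0,0,0]

```text
time: 15.5
tool_pos: [0.4804, 0.3451, 0.0552]
tool_rot: [0.0, 0.674, 0.738, 0.001]
contact_force: [0.4, 0.5, 0.4]
gripper_width: 1.004
```

```bash
python3 - <<'E'
from h import *
to(.4813,.345,.056,5.2)
b=manip.grab_frame("side");a=manip.grab_frame("scene")
cv2.imwrite("pics/s10.png",np.hstack([cv2.resize(x,None,fx=4,fy=4) for x in(b[80:210,150:250],a[90:220,160:260])]))
E
```

```text
tcp [0.4804 0.3451 0.0552] psi 5.18 tilt 0.1 zaxis [ 1.5e-03  8.0e-04 -1.0e+00]
tool shift (before turn) mm [-0.2  0.9 -0.8]
wz -0.02 (add +-180 as wanted)
shift if turned first [-0.2  0.9 -0.8]
```

View pics/s10.png

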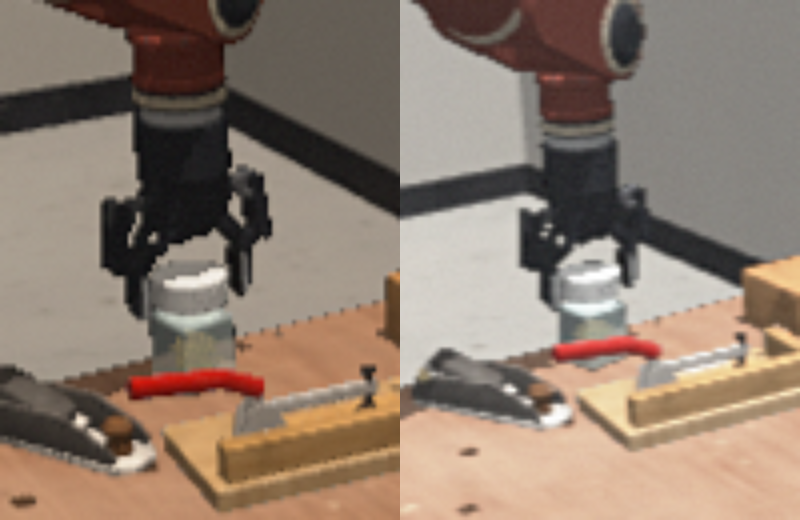

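send_rows:
  steps:
    - [0,0,0,0,0,0]
    - [0,0,0,0,0,0]
    - [0,0,0,0,0,0]
    - [0,0,0,0,0,0]
    - [0,0,0,0,0,0]
    - [0,0,0,0,0,0]
  grip: 0

```text
time: 16.35
tool_pos: [0.4804, 0.345, 0.0551]
tool_rot: [0.0, 0.674, 0.738, 0.001]
contact_force: [1.0, 0.8, 5.0]
gripper_width: 0.713
```

send_rows:
  steps:
    - [0,0,-0.01,0,0,0]
    - [0,0,-0.02,0,0,0]
    - [0,0,-0.03,0,0,0]
    - [0,0,-0.04,0,0,0]
    - [0,0,-0.03,0,0,0]
    - [0,0,0,0,0,0]
    - [0,0,0,0,0,0]

```text
time: 17.23
tool_pos: [0.4787, 0.3442, 0.1827]
tool_rot: [-0.0, 0.674, 0.738, -0.001]
contact_force: [-0.8, -0.2, -5.5]
gripper_width: 0.709
```

```bash
python3 - <<'E'
from h import *
to(.616,-.111,.185,2.1)
np.save("c11.npy",manip.get_calibration("wrist"),allow_pickle=True)
w=manip.grab_frame("wrist");cv2.imwrite("pics/w11.png",w)
b=manip.grab_frame("side");a=manip.grab_frame("scene")
cv2.imwrite("pics/s11.png",np.hstack([cv2.resize(x,None,fx=4,fy=4) for x in(b[50:190,150:250],a[60:200,160:260])]))
E
```

```text
tcp [0.4787 0.3442 0.1827] psi 5.17 tilt 0.15 zaxis [-0.0023 -0.0012 -1.    ]
tool shift (before turn) mm [-465.7   95.7   -2. ]
wz 3.07 (add +-180 as wanted)
shift if turned first [-459.9  120.5   -2. ]
```

View pics/s11.png

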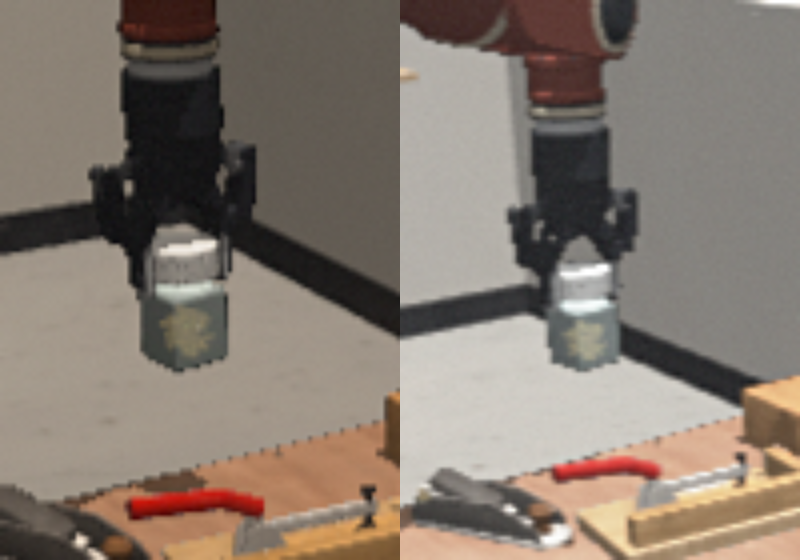

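View pics/w11.png

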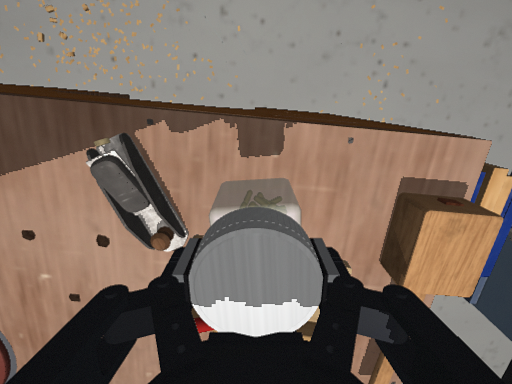

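```bash
python3 - <<'E'
from h import *
w=cv2.imread("pics/w11.png")
cv2.imwrite("pics/w11a.png",cv2.resize(w[165:245,185:325],None,fx=5.5,fy=5.5,interpolation=cv2.INTER_CUBIC))
E
```

```text
(no output)
```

View pics/w11a.png

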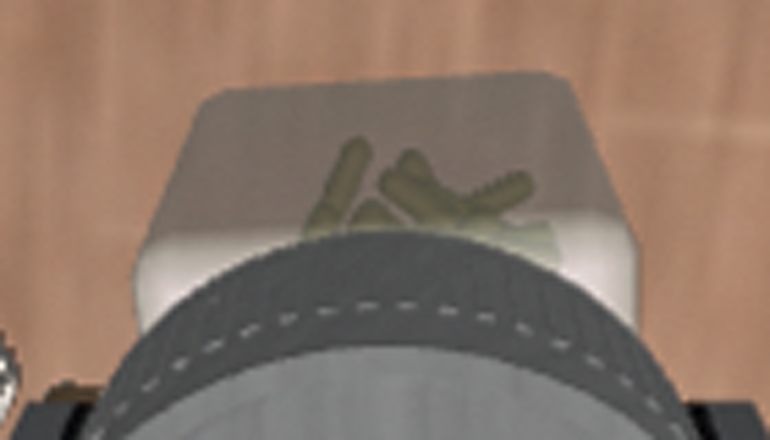

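```bash
python3 - <<'E'
from h import *
c=np.load("c11.npy",allow_pickle=True).item()
p,R=pose()
for a,b,z in(((230,89),(550,72),.1275),((205,91),(573,71),.1275),((135,262),(637,248),.1275+.056)):
    P=[ray("wrist",185+u/5.5,165+v/5.5,z,c)[:2] for u,v in(a,b)]; d=P[1]-P[0]; n=np.array([d[1],-d[0]])/np.linalg.norm(d)
    C=(P[0]+P[1])/2+n*.0265
    print(np.linalg.norm(d),np.degrees(np.arctan2(d[1],d[0])),C,(R.T@np.append(C-p[:2],0)*1e3).round(1))
# lid top circle: side edges
E
```

```text
0.044579508987099545 8.37091036085565 [0.4809208  0.34272335] [-1.5  2.3 -0. ]
0.05127680283339943 8.443864078525417 [0.48080535 0.34264109] [-1.6  2.2 -0. ]
0.052070615487733896 6.956510208375541 [0.48010097 0.33989768] [-4.2  1.2  0. ]
```

send_rows:
  steps:
    - [0,0,0,0,0,3.1]
    - [-0.02,0.005,0,0,0,0]
    - [-0.035,0.009,0,0,0,0]
    - [-0.045,0.012,0,0,0,0]
    - [-0.05,0.013,0,0,0,0]
    - [-0.05,0.013,0,0,0,0]
    - [-0.05,0.013,0,0,0,0]
    - [-0.05,0.013,0,0,0,0]

```text
time: 18.38
tool_pos: [0.5682, 0.0451, 0.1835]
tool_rot: [-0.0, 0.694, 0.72, -0.001]
contact_force: [0.9, -0.0, -3.5]
gripper_width: 0.712
```

send_rows:
  steps:
    - [-0.05,0.013,0,0,0,0]
    - [-0.045,0.012,0,0,0,0]
    - [-0.035,0.009,0,0,0,0]
    - [-0.02,0.006,0,0,0,0]
    - [-0.009,0.002,0,0,0,0]
    - [0,0,0,0,0,0]
    - [0,0,0,0,0,0]

```text
time: 19.25
tool_pos: [0.616, -0.1085, 0.1842]
tool_rot: [-0.0, 0.694, 0.72, 0.0]
contact_force: [-0.7, 0.4, -3.0]
gripper_width: 0.71
```

```bash
python3 - <<'E'
from h import *
to(.6153,-.1105,.12,2.0); print(manip.state()["gripper_width"],manip.state()["joint_pos"].round(2))
np.save("c12.npy",manip.get_calibration("wrist"),allow_pickle=True)
w=manip.grab_frame("wrist");cv2.imwrite("pics/w12.png",w)
b=manip.grab_frame("side");a=manip.grab_frame("scene")
cv2.imwrite("pics/s12.png",np.hstack([cv2.resize(x,None,fx=4,fy=4) for x in(b[95:235,270:370],a[95:235,260:360])]))
E
```

```text
tcp [ 0.616  -0.1085  0.1842] psi 2.15 tilt 0.04 zaxis [-4.e-04  6.e-04 -1.e+00]
tool shift (before turn) mm [-2.  -0.7 64.2]
wz 0.15 (add +-180 as wanted)
shift if turned first [-2.  -0.7 64.2]
0.7097992032591952 [-0.29  0.09  1.66  0.    1.4  -0.33]
```

View pics/s12.png

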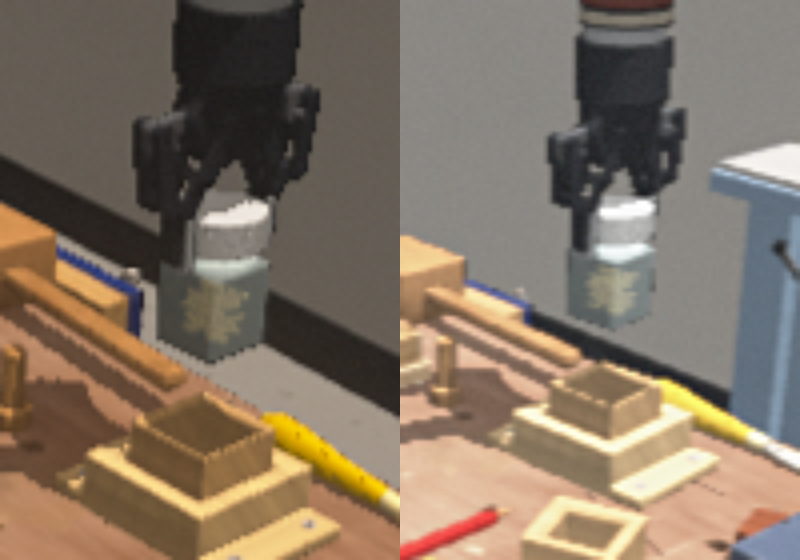

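View pics/w12.png

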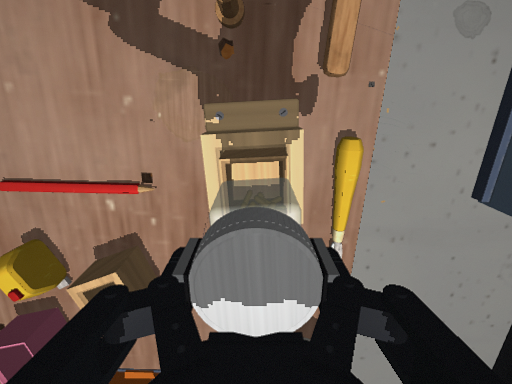

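send_rows:
  steps:
    - [-0.002,-0.001,0.01,0,0,0]
    - [0,0,0.02,0,0,0]
    - [0,0,0.015,0,0,0]
    - [0,0,0.006,0,0,0]
    - [0,0,0,0,0,0]
    - [0,0,0,0,0,0]

```text
time: 20.15
tool_pos: [0.6159, -0.1119, 0.1341]
tool_rot: [0.001, 0.694, 0.72, 0.0]
contact_force: [0.3, 0.0, -4.5]
gripper_width: 0.71
```

```bash
python3 - <<'E'
from h import *
to(.6153,-.1105,.12,2.0); print(manip.state()["gripper_width"],manip.state()["joint_pos"].round(2))
np.save("c13.npy",manip.get_calibration("wrist"),allow_pickle=True)
w=manip.grab_frame("wrist");cv2.imwrite("pics/w13.png",cv2.resize(w[100:250,170:350],None,fx=4.4,fy=4,interpolation=cv2.INTER_CUBIC))
b=manip.grab_frame("side");a=manip.grab_frame("scene")
cv2.imwrite("pics/s13.png",np.hstack([cv2.resize(x,None,fx=4,fy=4) for x in(b[95:235,270:370],a[95:235,260:360])]))
E
```

```text
tcp [ 0.6159 -0.1119  0.1341] psi 2.07 tilt 0.08 zaxis [ 1.3e-03 -4.0e-04 -1.0e+00]
tool shift (before turn) mm [ 1.4 -0.5 14.1]
wz 0.07 (add +-180 as wanted)
shift if turned first [ 1.4 -0.5 14.1]
0.7102070736447413 [-0.3   0.13  1.7   0.    1.31 -0.33]
```

View pics/s13.png

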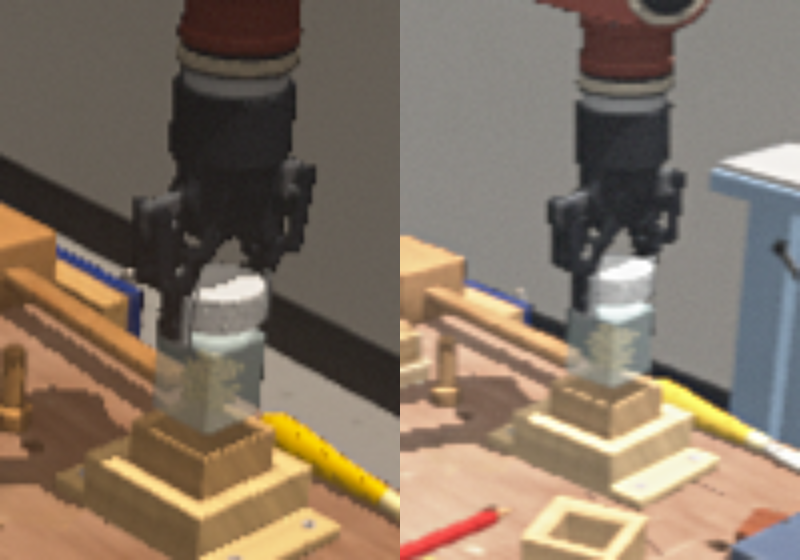

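View pics/w13.png

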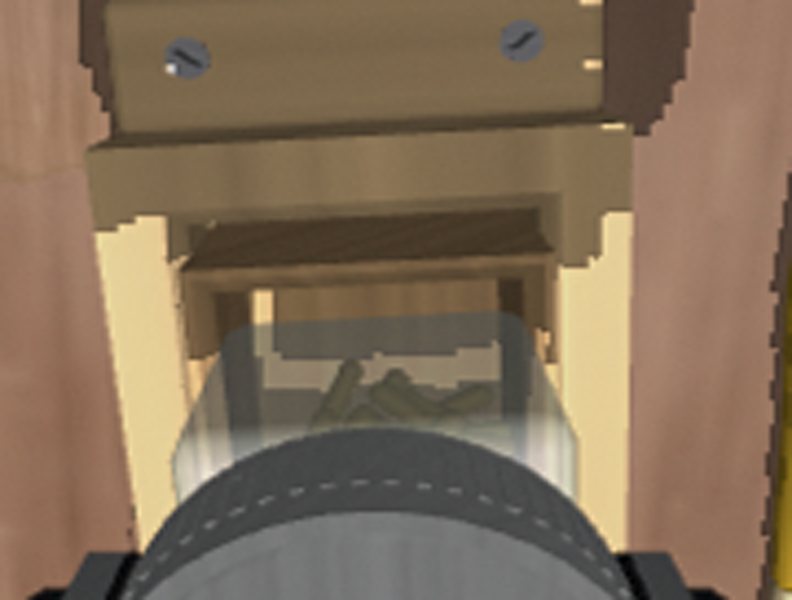

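```bash
python3 - <<'E'
from h import *
c=np.load("c13.npy",allow_pickle=True).item()
p,R=pose()
def f(n,a,b,z,h):
    P=[ray("wrist",170+u/4.4,100+v/4,z,c)[:2] for u,v in(a,b)]; d=P[1]-P[0]; nn=np.array([d[1],-d[0]])/np.linalg.norm(d)
    C=(P[0]+P[1])/2+nn*h
    print(n,np.linalg.norm(d),np.degrees(np.arctan2(d[1],d[0])),C,(R.T@np.append(C-p[:2],0)*1e3).round(1))
f("jar",(223,327),(536,311),.079,.0265)
f("red",(183,268),(555,252),.070,.034)
f("brace",(88,148),(632,123),.042,.054)
E
```

```text
jar 0.05447352321864396 5.391296586844172 [ 0.61853626 -0.11344269] [-1.7  2.6  0. ]
red 0.06644807320424595 4.815401502585901 [ 0.6167089  -0.11156394] [0.3 0.9 0. ]
brace 0.10634445147741603 4.90527146837514 [ 0.61579362 -0.11069844] [ 1.2 -0.  -0. ]
```

send_rows:
  steps:
    - [0.002,-0.001,0.004,0,0,0]
    - [0,0,0.008,0,0,0]
    - [0,0,0.008,0,0,0]
    - [0,0,0.006,0,0,0]
    - [0,0,0,0,0,0]

```text
time: 20.92
tool_pos: [0.6187, -0.1149, 0.1167]
tool_rot: [0.008, 0.694, 0.72, -0.0]
contact_force: [-6.4, -9.7, 23.3]
gripper_width: 0.712
```

```bash
python3 - <<'E'
from h import *
to(.6153,-.1105,.0712,2.0); print(manip.state()["ft_torque"])
E
```

```text
tcp [ 0.6187 -0.1149  0.1167] psi 2.07 tilt 0.86 zaxis [ 0.0108 -0.0105 -0.9999]
tool shift (before turn) mm [ 5.  -3.7 45.4]
wz 0.07 (add +-180 as wanted)
shift if turned first [ 5.  -3.7 45.4]
[-1.13915628  1.29266112  0.12912704]
```

```bash
python3 - <<'E'
from h import *
np.save("c14.npy",manip.get_calibration("wrist"),allow_pickle=True)
w=manip.grab_frame("wrist");cv2.imwrite("pics/w14.png",cv2.resize(w[100:250,170:350],None,fx=4.4,fy=4,interpolation=cv2.INTER_CUBIC))
b=manip.grab_frame("side");a=manip.grab_frame("scene")
cv2.imwrite("pics/s14.png",np.hstack([cv2.resize(x,None,fx=4,fy=4) for x in(b[95:235,270:370],a[95:235,260:360])]))
E
```

```text
(no output)
```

View pics/s14.png

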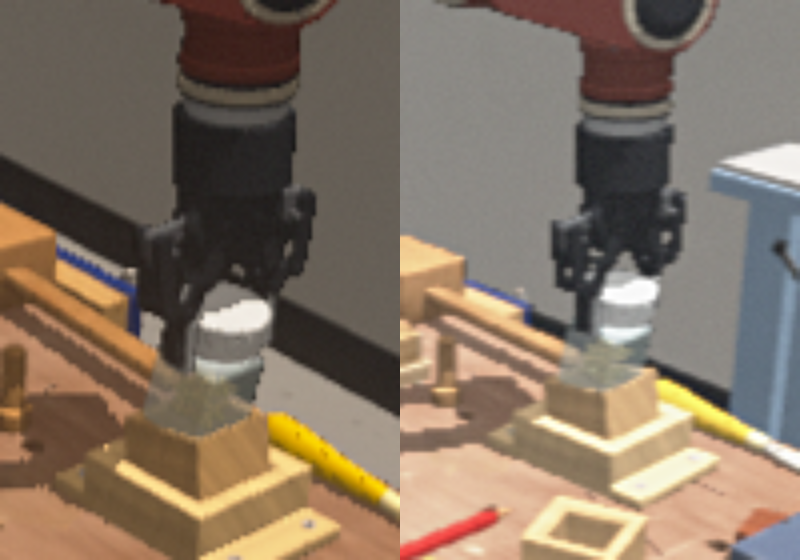

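View pics/w14.png

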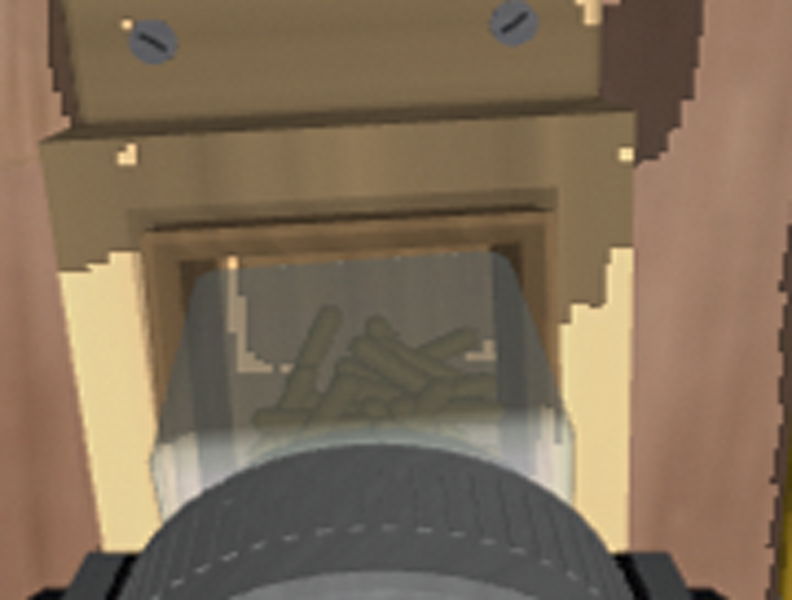

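```bash
python3 - <<'E'
from h import *
b=manip.grab_frame("side");a=manip.grab_frame("scene")
cv2.imwrite("pics/s15.png",np.hstack([cv2.resize(x,None,fx=8,fy=8,interpolation=cv2.INTER_CUBIC) for x in(b[165:240,295:345],a[155:230,285:335])]))
E
```

```text
(no output)
```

View pics/s15.png

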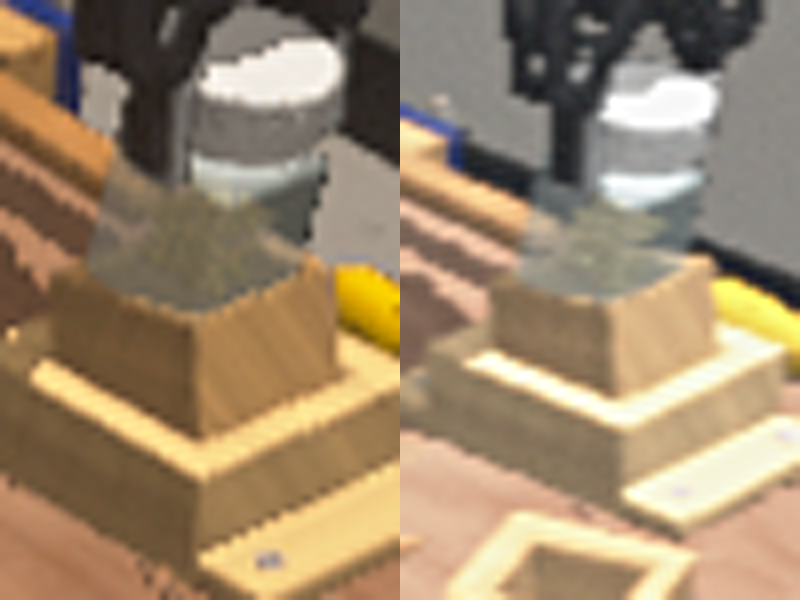

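send_rows:
  steps:
    - [0,0,-0.004,0,0,0]
    - [0,0,-0.004,0,0,0]
    - [0,0,0,0,0,0]

```text
time: 21.55
tool_pos: [0.6165, -0.1118, 0.1186]
tool_rot: [0.004, 0.694, 0.72, 0.001]
contact_force: [-0.5, -4.9, 8.0]
gripper_width: 0.712
```

```bash
python3 - <<'E'
from h import *
to(.6153,-.1105,.0712,2.0); print(manip.state()["ft_torque"])
np.save("c16.npy",manip.get_calibration("wrist"),allow_pickle=True)
w=manip.grab_frame("wrist");cv2.imwrite("pics/w16.png",cv2.resize(w[100:250,170:350],None,fx=4.4,fy=4,interpolation=cv2.INTER_CUBIC))
b=manip.grab_frame("side");a=manip.grab_frame("scene")
cv2.imwrite("pics/s16.png",np.hstack([cv2.resize(x,None,fx=8,fy=8,interpolation=cv2.INTER_CUBIC) for x in(b[165:240,295:345],a[155:230,285:335])]))
E
```

```text
tcp [ 0.6165 -0.1118  0.1186] psi 2.05 tilt 0.43 zaxis [ 0.0061 -0.0044 -1.    ]
tool shift (before turn) mm [ 1.5 -1.4 47.4]
wz 0.05 (add +-180 as wanted)
shift if turned first [ 1.5 -1.4 47.4]
[-0.8153516  -0.0682493  -0.04285381]
```

View pics/s16.png

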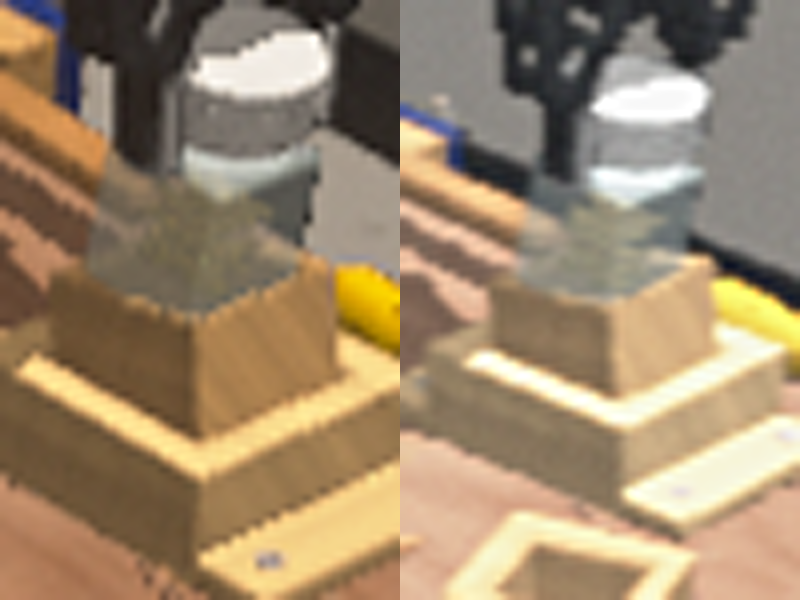

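View pics/w16.png

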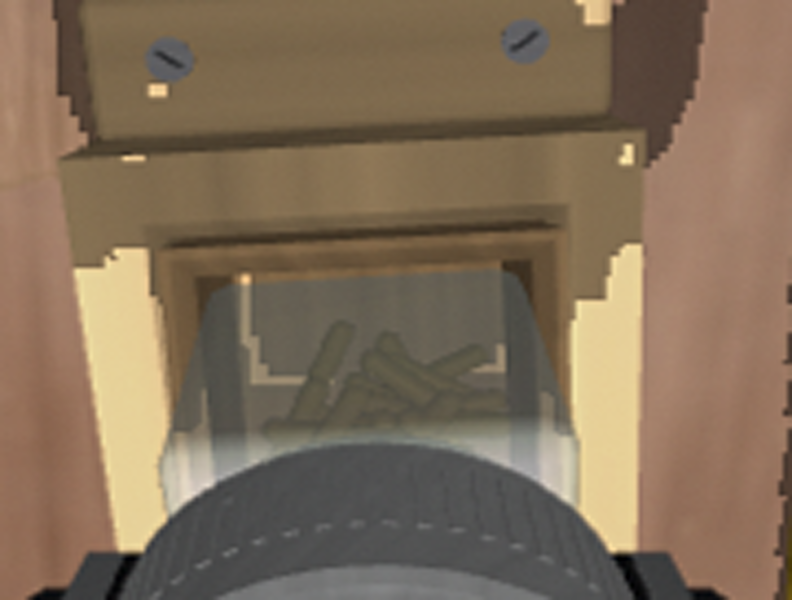

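send_rows:
  steps:
    - [0,0,-0.005,0,0,0]
    - [0,0,-0.01,0,0,0]
    - [0,0,-0.01,0,0,0]
    - [0,0,-0.01,0,0,0]
    - [0,0,-0.01,0,0,0]
    - [0,0,0,0,0,0]
    - [0,0,0,0,0,0]

```text
time: 22.58
tool_pos: [0.614, -0.1097, 0.1601]
tool_rot: [-0.0, 0.694, 0.72, -0.0]
contact_force: [-1.1, 0.1, -3.9]
gripper_width: 0.713
```

```bash
python3 - <<'E'
from h import *
to(.6153,-.1105,.0712,2.0); print(manip.state()["gripper_width"])
np.save("c17.npy",manip.get_calibration("wrist"),allow_pickle=True)
w=manip.grab_frame("wrist");cv2.imwrite("pics/w17.png",cv2.resize(w[100:250,170:350],None,fx=4.4,fy=4,interpolation=cv2.INTER_CUBIC))
b=manip.grab_frame("side");a=manip.grab_frame("scene")
cv2.imwrite("pics/s17.png",np.hstack([cv2.resize(x,None,fx=6,fy=6,interpolation=cv2.INTER_CUBIC) for x in(b[140:240,285:350],a[130:230,280:345])]))
E
```

```text
tcp [ 0.614  -0.1097  0.1601] psi 2.07 tilt 0.03 zaxis [-5.e-04  1.e-04 -1.e+00]
tool shift (before turn) mm [-0.8  1.3 88.9]
wz 0.07 (add +-180 as wanted)
shift if turned first [-0.8  1.3 88.9]
0.7128290858029436
```

View pics/s17.png

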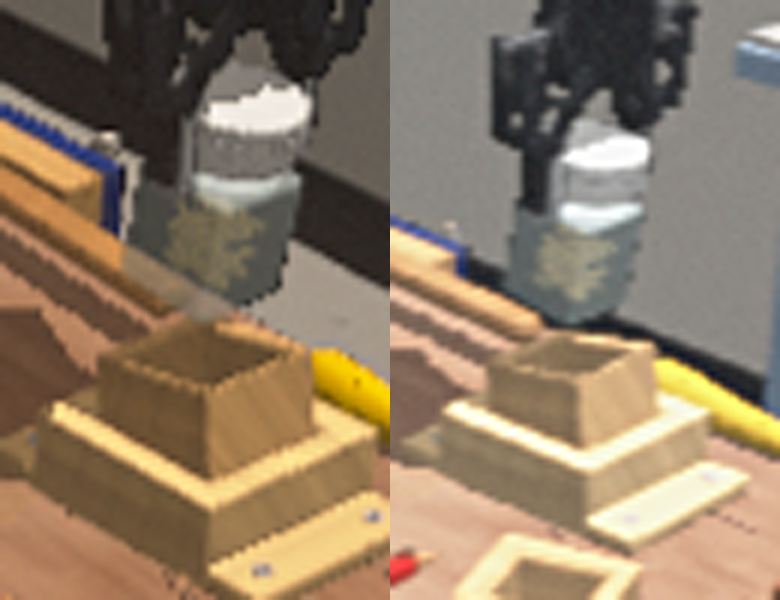

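View pics/w17.png

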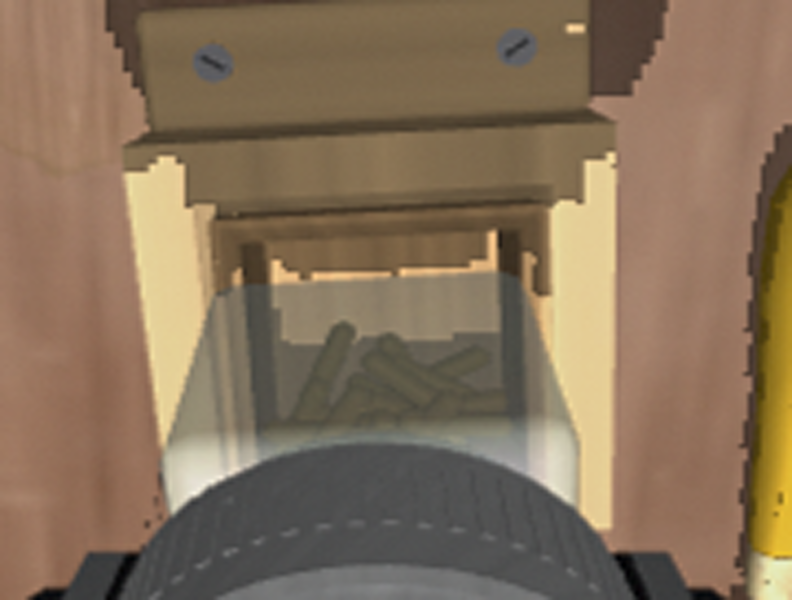

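send_rows:
  steps:
    - [0.01,-0.014,-0.005,0,0,0]
    - [0.025,-0.033,0,0,0,0]
    - [0.03,-0.04,0,0,0,0]
    - [0.03,-0.04,0,0,0,0]
    - [0.02,-0.026,0.02,0,0,0]
    - [0.011,-0.014,0.03,0,0,0]
    - [0,0,0.03,0,0,0]
    - [0,0,0.012,0,0,0]

```text
time: 23.72
tool_pos: [0.4411, 0.0105, 0.0713]
tool_rot: [-0.001, 0.694, 0.72, -0.001]
contact_force: [0.3, 0.2, -3.6]
gripper_width: 0.708
```

```bash
python3 - <<'E'
from h import *
to(.4425,.0105,.0555,2.0); print(manip.state()["gripper_width"])
E
```

```text
tcp [0.4411 0.0105 0.0713] psi 2.09 tilt 0.2 zaxis [-3.4e-03  5.0e-04 -1.0e+00]
tool shift (before turn) mm [-0.   1.4 15.8]
wz 0.09 (add +-180 as wanted)
shift if turned first [-0.   1.4 15.8]
0.7075687782020428
```

send_rows:
  steps:
    - [0,0,0.006,0,0,0]
    - [0,0,0.005,0,0,0]
    - [0,0,0.004,0,0,0]
    - [0,0,0.002,0,0,0]
    - [0,0,0,0,0,0]

```text
time: 24.35
tool_pos: [0.4432, 0.01, 0.0568]
tool_rot: [0.0, 0.694, 0.72, 0.0]
contact_force: [-0.2, 0.4, -2.1]
gripper_width: 0.709
```

send_rows:
  steps:
    - [0,0,0,0,0,0]
    - [0,0,0,0,0,0]
    - [0,0,0,0,0,0]
    - [0,0,0,0,0,0]
  grip: 1

```text
time: 24.85
tool_pos: [0.4429, 0.0101, 0.0565]
tool_rot: [0.0, 0.694, 0.72, 0.0]
contact_force: [0.5, -0.2, 0.4]
gripper_width: 1.002
```

```bash
python3 - <<'E'
from h import *
to(.4425,.0105,.0555,2.0); print(manip.state()["gripper_width"])
np.save("c18.npy",manip.get_calibration("wrist"),allow_pickle=True)
w=manip.grab_frame("wrist");cv2.imwrite("pics/w18.png",w)
E
```

```text
tcp [0.4429 0.0101 0.0565] psi 2.07 tilt 0.02 zaxis [ 3.e-04 -0.e+00 -1.e+00]
tool shift (before turn) mm [ 0.4 -0.4  1. ]
wz 0.07 (add +-180 as wanted)
shift if turned first [ 0.4 -0.4  1. ]
1.0016515483267805
```

View pics/w18.png

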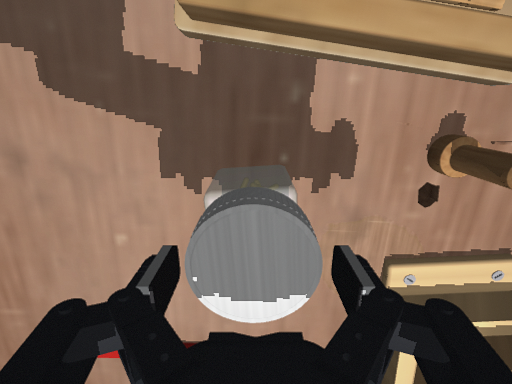

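```bash
python3 - <<'E'
import cv2
w=cv2.imread("pics/w18.png")
cv2.imwrite("pics/w18a.png",cv2.resize(w[155:335,175:335],None,fx=3.4,fy=3.3,interpolation=cv2.INTER_CUBIC))
cv2.imwrite("pics/w18b.png",cv2.resize(w[155:215,195:310],None,fx=6.5,fy=6.5,interpolation=cv2.INTER_CUBIC))
E
```

```text
(no output)
```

View pics/w18a.png

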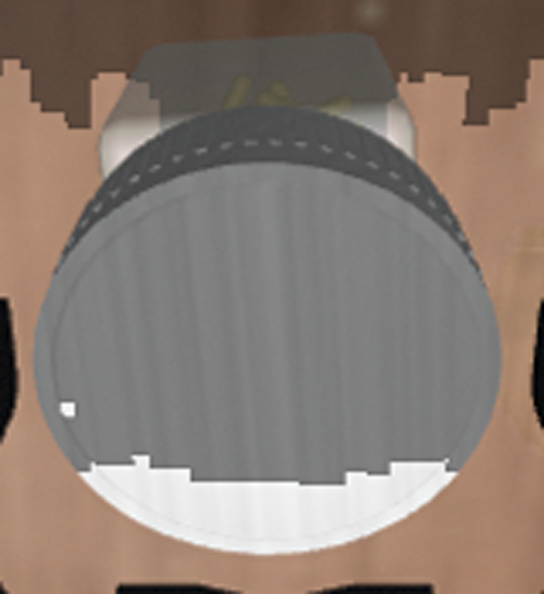

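View pics/w18b.png

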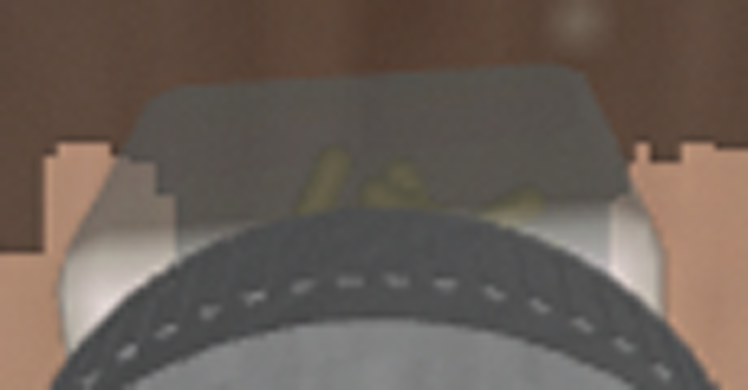

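```bash
python3 - <<'E'
from h import *
c=np.load("c18.npy",allow_pickle=True).item()
p,R=pose()
def T(C): return (R.T@np.append(np.array(C)-p[:2],0)*1e3).round(1)
r=lambda u,v,z: ray("wrist",175+u/3.4,155+v/3.3,z,c)[:2]
top=r(267,162,.096);bot=r(267,553,.096);L=r(35,355,.096);Rr=r(500,355,.096)
print("lid",T(top),T(bot),T(L),T(Rr))
P=[ray("wrist",195+u/6.5,155+v/6.5,0.,c)[:2] for u,v in((150,88),(592,65))]; d=P[1]-P[0]; nn=np.array([d[1],-d[0]])/np.linalg.norm(d)
C=(P[0]+P[1])/2+nn*.0265
print(np.linalg.norm(d),np.degrees(np.arctan2(d[1],d[0])),C,T(C))
E
```

```text
lid [41.6 -0.3 -0. ] [-19.8  -0.5   0. ] [ 13.8 -30.6  -0. ] [13.8 30.   0. ]
0.05161325575782266 5.110179178802599 [0.44194456 0.01824939] [ 8.2 -0.7 -0. ]
```

send_rows:
  steps:
    - [0.005,0,0.0,0,0,0]
    - [0.0055,0,0.001,0,0,0]
    - [0,0,0,0,0,0]
    - [0,0,0,0,0,0]

```text
time: 25.4
tool_pos: [0.4424, 0.0207, 0.0553]
tool_rot: [-0.0, 0.694, 0.72, -0.0]
contact_force: [0.1, -0.0, -0.1]
gripper_width: 1.003
```

send_rows:
  steps:
    - [0,0,0,0,0,0]
    - [0,0,0,0,0,0]
    - [0,0,0,0,0,0]
    - [0,0,0,0,0,0]
    - [0,0,0,0,0,0]
  grip: 0

```text
time: 26.02
tool_pos: [0.4425, 0.0205, 0.0556]
tool_rot: [0.0, 0.694, 0.72, -0.0]
contact_force: [-3.0, -0.8, 4.1]
gripper_width: 0.714
```

```bash
python3 - <<'E'
from h import *
to(.4425,.0105,.0555,2.0); print(manip.state()["gripper_width"])
np.save("c19.npy",manip.get_calibration("wrist"),allow_pickle=True)
w=manip.grab_frame("wrist");cv2.imwrite("pics/w19.png",w)
cv2.imwrite("pics/w19a.png",cv2.resize(w[155:335,175:335],None,fx=3.4,fy=3.3,interpolation=cv2.INTER_CUBIC))
E
```

```text
tcp [0.4425 0.0205 0.0556] psi 2.07 tilt 0.01 zaxis [-0.e+00 -3.e-04 -1.e+00]
tool shift (before turn) mm [-10.   -0.3   0.1]
wz 0.07 (add +-180 as wanted)
shift if turned first [-10.   -0.3   0.1]
0.7138727593894124
```

View pics/w19a.png

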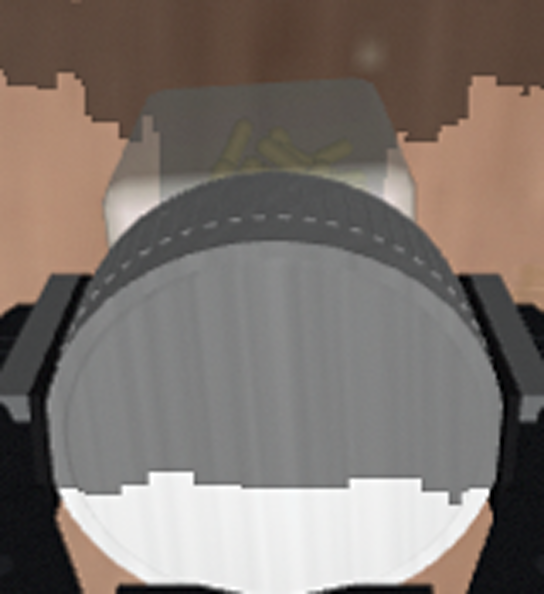

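```bash
python3 - <<'E'
from h import *
c=np.load("c19.npy",allow_pickle=True).item()
p,R=pose()
def T(C): return (R.T@np.append(np.array(C)-p[:2],0)*1e3).round(1)
r=lambda u,v,z: ray("wrist",175+u/3.4,155+v/3.3,z,c)[:2]
print("lid",T(r(272,240,.096)),T(r(272,594,.096)),T(r(48,410,.096)),T(r(502,410,.096)))
P=[r(147,95,0.),r(378,80,0.)]; d=P[1]-P[0]; nn=np.array([d[1],-d[0]])/np.linalg.norm(d)
C=(P[0]+P[1])/2+nn*.0265
print(np.linalg.norm(d),np.degrees(np.arctan2(d[1],d[0])),C,T(C))
# reducer after shift from w17
c=np.load("c17.npy",allow_pickle=True).item()
def f(n,a,b,z,h):
    P=[ray("wrist",170+u/4.4,100+v/4,z,c)[:2] for u,v in(a,b)]; d=P[1]-P[0]; nn=np.array([d[1],-d[0]])/np.linalg.norm(d)
    print(n,np.linalg.norm(d),np.degrees(np.arctan2(d[1],d[0])),(P[0]+P[1])/2+nn*h)
f("red",(213,222),(549,205),.070,.034)
f("brace",(127,150),(615,122),.042,.054)
E
```

```text
lid [31.3  0.2 -0. ] [-26.6   0.2   0. ] [  5.7 -29.4  -0. ] [ 5.7 30.6 -0. ]
0.05233365276192318 6.054657267251163 [0.44234126 0.01731787] [-3.2 -0.3  0. ]
red 0.06667578802092178 5.2791794776159495 [ 0.61712936 -0.10482928]
brace 0.10610358998377366 5.623096001187318 [ 0.61660339 -0.11134037]
```

send_rows:
  steps:
    - [0,0,0,0,0,0]
    - [0,0,0,0,0,0]
    - [0,0,0,0,0,0]
  grip: 1

```text
time: 26.45
tool_pos: [0.4423, 0.0207, 0.055]
tool_rot: [-0.0, 0.694, 0.72, 0.0]
contact_force: [-0.1, -0.3, -0.7]
gripper_width: 1.001
```

send_rows:
  steps:
    - [0,0,-0.015,0,0,0]
    - [0,0,-0.035,0,0,0]
    - [0,0,-0.045,0,0,0]
    - [-0.03,0.04,-0.04,0,0,0]
    - [-0.033,0.042,-0.02,0,0,0]
    - [-0.033,0.042,0,0,0,0]
    - [-0.03,0.042,0,0,0,0]
    - [0,0,0,0,0,0]
  grip: 1

```text
time: 27.45
tool_pos: [0.6136, -0.1005, 0.2092]
tool_rot: [-0.0, 0.695, 0.719, -0.0]
contact_force: [0.3, 0.5, -0.3]
gripper_width: 1.0
```

```bash
python3 - <<'E'
from h import *
to(.6153,-.111,.0712,2.0); print(manip.state()["gripper_width"])
np.save("c20.npy",manip.get_calibration("wrist"),allow_pickle=True)
w=manip.grab_frame("wrist")
cv2.imwrite("pics/w20.png",w)
cv2.imwrite("pics/w20a.png",cv2.resize(w[95:225,200:310],None,fx=5,fy=4.6,interpolation=cv2.INTER_CUBIC))
b=manip.grab_frame("side")
cv2.imwrite("pics/s20.png",cv2.resize(b[150:250,270:370],None,fx=6,fy=6,interpolation=cv2.INTER_CUBIC))
E
```

```text
tcp [ 0.6136 -0.1005  0.2092] psi 1.96 tilt 0.03 zaxis [-6.e-04  0.e+00 -1.e+00]
tool shift (before turn) mm [-10.6   1.5 138. ]
wz -0.04 (add +-180 as wanted)
shift if turned first [-10.6   1.5 138. ]
0.9997648664364246
```

View pics/w20.png

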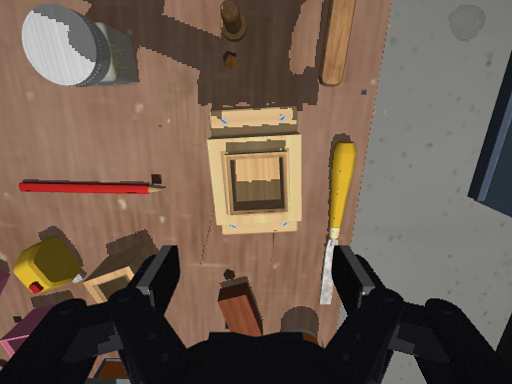

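View pics/s20.png

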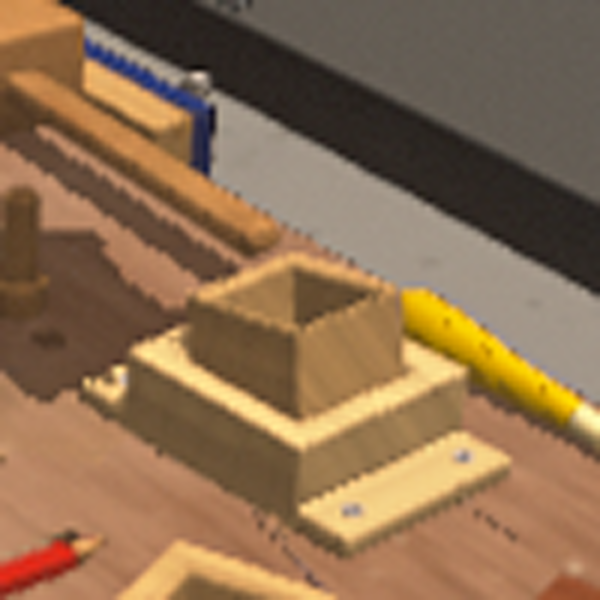

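View pics/w20a.png

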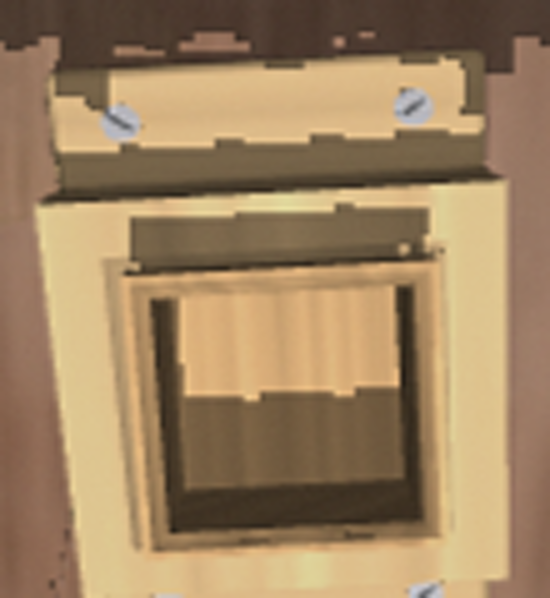

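```bash
python3 - <<'E'
from h import *
c=np.load("c20.npy",allow_pickle=True).item()
def go(name,pts,z):
    P=np.array([ray("wrist",200+u/5,95+v/4.6,zz,c)[:2] for (u,v),zz in zip(pts,z)]); e=[P[i]-P[i-1] for i in range(4)]
    print(name,P.round(4).tolist(),P.mean(0).round(4),[round(float(np.linalg.norm(x)),4) for x in e],[round((float(np.degrees(np.arctan2(x[1],x[0])))+45)%90-45,1) for x in e])
q=[(122,275),(440,258),(440,540),(150,550)]
go("red",q,[.07]*4)
for zt in (.07,.073,.076,.08): go("t%.3f"%zt,q,[.07,.07,zt,zt])
go("bracetop",[(38,203),(507,180),(507,580),(85,598)],[.042]*4)
c2=manip.get_calibration("side")
for p,z in(((270+193/6,150+300/6),.07),((270+300/6,150+328/6),.07),((270+403/6,150+292/6),.07),((270+295/6,150+253/6),.07)): print(ray("side",*p,z,c2))
E
```

```text
red [[0.5802, -0.0734], [0.6472, -0.0672], [0.6523, -0.137], [0.5864, -0.142]] [ 0.6166 -0.1049] [0.0688, 0.0673, 0.07, 0.0661] [5.1, 5.3, 4.2, 4.3]
t0.070 [[0.5802, -0.0734], [0.6472, -0.0672], [0.6523, -0.137], [0.5864, -0.142]] [ 0.6166 -0.1049] [0.0688, 0.0673, 0.07, 0.0661] [5.1, 5.3, 4.2, 4.3]
t0.073 [[0.5802, -0.0734], [0.6472, -0.0672], [0.6519, -0.1358], [0.5867, -0.1407]] [ 0.6165 -0.1043] [0.0676, 0.0673, 0.0687, 0.0654] [5.5, 5.3, 3.9, 4.3]
t0.076 [[0.5802, -0.0734], [0.6472, -0.0672], [0.6515, -0.1345], [0.5869, -0.1394]] [ 0.6165 -0.1036] [0.0663, 0.0673, 0.0674, 0.0647] [5.8, 5.3, 3.6, 4.3]
t0.080 [[0.5802, -0.0734], [0.6472, -0.0672], [0.6509, -0.1328], [0.5873, -0.1376]] [ 0.6164 -0.1028] [0.0646, 0.0673, 0.0657, 0.0638] [6.3, 5.3, 3.2, 4.3]
bracetop [[0.558, -0.0615], [0.6646, -0.0522], [0.6743, -0.1601], [0.5675, -0.1692]] [ 0.6161 -0.1107] [0.1082, 0.107, 0.1083, 0.1072] [5.0, 5.0, 5.1, 4.9]
[ 0.57757669 -0.07896144  0.07      ]
[ 0.60098246 -0.12470231  0.07      ]
[ 0.66243961 -0.12429663  0.07      ]
[ 0.64647834 -0.06871651  0.07      ]
```

send_rows:
  steps:
    - [-0.02,0.002,0.02,0,0,0]
    - [-0.021,0.001,0.03,0,0,0]
    - [0,0,0.03,0,0,0]
    - [0,0,0.025,0,0,0]
    - [0,0,0.01,0,0,0]
    - [0,0,0,0,0,0]
  grip: 0

```text
time: 28.3
tool_pos: [0.6154, -0.1393, 0.0937]
tool_rot: [-0.001, 0.694, 0.72, -0.0]
contact_force: [0.3, -0.5, -0.4]
gripper_width: 0.0
```

send_rows:
  steps:
    - [0,0,0.005,0,0,0]
    - [0,0,0.005,0,0,0]
    - [0,0,0.005,0,0,0]
    - [0,0,0.002,0,0,0]

```text
time: 28.8
tool_pos: [0.6162, -0.1394, 0.0769]
tool_rot: [-0.0, 0.694, 0.72, -0.0]
contact_force: [-0.4, 0.3, 0.6]
gripper_width: -0.005
```

```bash
python3 - <<'E'
from h import *
to(.6153,-.141,.07,2.0); print(manip.state()["gripper_width"])
a=manip.grab_frame("side")
cv2.imwrite("pics/s21.png",cv2.resize(a[130:250,270:370],None,fx=6,fy=5,interpolation=cv2.INTER_CUBIC))
E
```

```text
tcp [ 0.6162 -0.1394  0.0769] psi 2.08 tilt 0.03 zaxis [-5.e-04  2.e-04 -1.e+00]
tool shift (before turn) mm [-1.6 -0.9  6.9]
wz 0.08 (add +-180 as wanted)
shift if turned first [-1.6 -0.9  6.9]
-0.004543312697771372
```

View pics/s21.png

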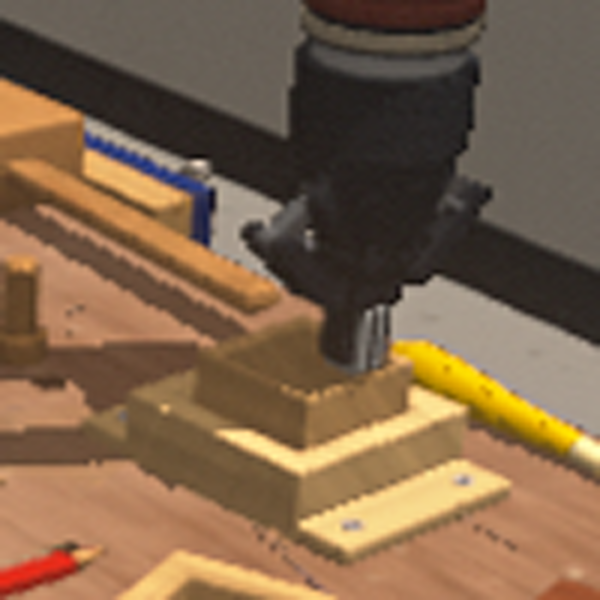

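send_rows:
  steps:
    - [0,0,0.004,0,0,0]
    - [0,0,0.003,0,0,0]
    - [0,0,0.002,0,0,0]
    - [0,0,0,0,0,0]

```text
time: 29.35
tool_pos: [0.6166, -0.1398, 0.07]
tool_rot: [0.0, 0.694, 0.72, -0.0]
contact_force: [-3.8, 0.3, 7.6]
gripper_width: 0.001
```

send_rows:
  steps:
    - [0,0,-0.01,0,0,0]
    - [0,0,-0.03,0,0,0]
    - [0.01,0,-0.05,0,0,0]
    - [0.02,0,-0.05,0,0,0]
    - [0,0,0,0,0,0]
    - [0,0,0,0,0,0]
  grip: 1

```text
time: 30.1
tool_pos: [0.6151, -0.1094, 0.2081]
tool_rot: [-0.0, 0.694, 0.72, -0.0]
contact_force: [0.0, 0.4, -0.6]
gripper_width: 0.999
```

```bash
python3 - <<'E'
from h import *
to(.6153,-.111,.0712,2.0); print(manip.state()["gripper_width"])
np.save("c22.npy",manip.get_calibration("wrist"),allow_pickle=True)
w=manip.grab_frame("wrist")
cv2.imwrite("pics/w22.png",w)
cv2.imwrite("pics/w22a.png",cv2.resize(w[95:225,200:310],None,fx=5,fy=4.6,interpolation=cv2.INTER_CUBIC))
b=manip.grab_frame("side")
cv2.imwrite("pics/s22.png",cv2.resize(b[150:250,270:370],None,fx=6,fy=6,interpolation=cv2.INTER_CUBIC))
E
```

```text
tcp [ 0.6151 -0.1094  0.2081] psi 2.08 tilt 0.01 zaxis [-1.e-04 -0.e+00 -1.e+00]
tool shift (before turn) mm [ -1.6   0.2 136.9]
wz 0.08 (add +-180 as wanted)
shift if turned first [ -1.6   0.2 136.9]
0.9987183231876008
```

View pics/w22a.png

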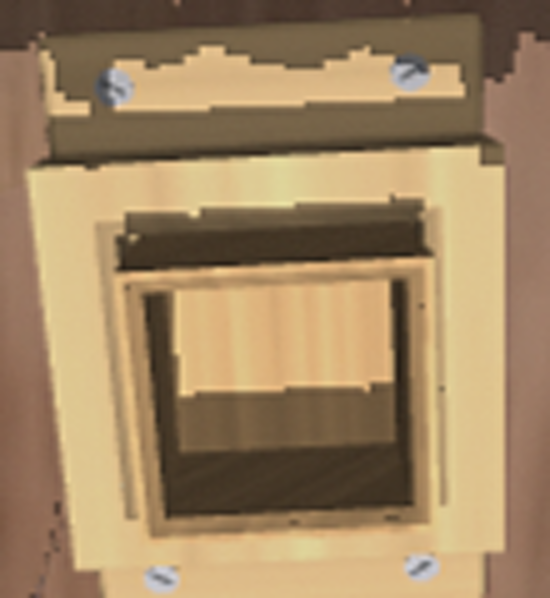

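View pics/s22.png

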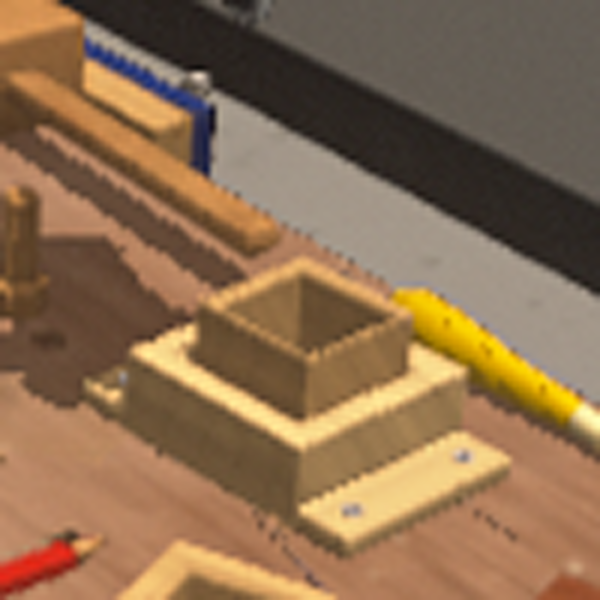

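```bash
python3 - <<'E'
from h import *
c=np.load("c22.npy",allow_pickle=True).item()
p,R=pose()
def go(name,pts,z):
    P=np.array([ray("wrist",200+u/5,95+v/4.6,z,c)[:2] for u,v in pts]); e=[P[i]-P[i-1] for i in range(4)]
    print(name,P.mean(0).round(4),[round(float(np.linalg.norm(x)),4) for x in e],[round((float(np.degrees(np.arctan2(x[1],x[0])))+45)%90-45,1) for x in e])
go("red",[(117,272),(435,257),(430,522),(152,537)],.070)
go("brace",[(28,172),(503,145),(503,552),(77,570)],.042)
to(.4425,.0205,.15)
E
```

```text
red [ 0.6171 -0.1113] [0.0659, 0.067, 0.0652, 0.0629] [6.8, 5.0, 3.3, 5.7]
brace [ 0.6158 -0.1113] [0.1069, 0.1071, 0.108, 0.107] [5.3, 5.5, 5.2, 4.9]
tcp [ 0.6142 -0.1094  0.2062] psi 2.06 tilt 0.19 zaxis [-3.2e-03  9.0e-04 -1.0e+00]
tool shift (before turn) mm [ 136.  -166.8   56.9]
```

send_rows:
  steps:
    - [0.02,-0.025,0.005,0,0,0]
    - [0.033,-0.041,0.012,0,0,0]
    - [0.035,-0.042,0.015,0,0,0]
    - [0.033,-0.041,0.015,0,0,0]
    - [0.015,-0.018,0.01,0,0,0]
    - [0,0,0.02,0,0,0]
    - [0,0,0,0,0,0]
    - [0,0,0,0,0,0]
  grip: 1

```text
time: 31.2
tool_pos: [0.4434, 0.0201, 0.1311]
tool_rot: [-0.0, 0.694, 0.72, -0.0]
contact_force: [0.9, 0.4, -0.1]
gripper_width: 0.995
```

```bash
python3 - <<'E'
from h import *
to(.4425,.0205,.0555,2.07)
np.save("c23.npy",manip.get_calibration("wrist"),allow_pickle=True)
w=manip.grab_frame("wrist")
cv2.imwrite("pics/w23.png",w)
E
```

```text
tcp [0.4434 0.0201 0.1311] psi 2.04 tilt 0.06 zaxis [-1.e-03  1.e-04 -1.e+00]
tool shift (before turn) mm [ 0.4 -0.8 75.6]
wz -0.03 (add +-180 as wanted)
shift if turned first [ 0.4 -0.8 75.6]
```

View pics/w23.png

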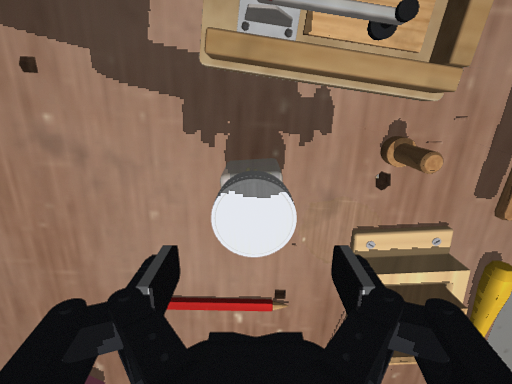

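send_rows:
  steps:
    - [0,-0.001,0.02,0,0,0]
    - [0,0,0.03,0,0,0]
    - [0,0,0.018,0,0,0]
    - [0,0,0.007,0,0,0]
    - [0,0,0,0,0,0]

```text
time: 31.88
tool_pos: [0.4428, 0.0202, 0.0567]
tool_rot: [0.0, 0.694, 0.72, 0.0]
contact_force: [0.3, 0.5, 0.9]
gripper_width: 1.0
```

send_rows:
  steps:
    - [0,0,0,0,0,0]
    - [0,0,0,0,0,0]
    - [0,0,0,0,0,0]
    - [0,0,0,0,0,0]
    - [0,0,0,0,0,0]
  grip: 0

```text
time: 32.5
tool_pos: [0.4431, 0.0202, 0.0577]
tool_rot: [0.001, 0.694, 0.72, 0.0]
contact_force: [-3.3, -0.1, 5.4]
gripper_width: 0.711
```

```bash
python3 - <<'E'
from h import *
to(.4425,.0205,.0555,2.07)
np.save("c24.npy",manip.get_calibration("wrist"),allow_pickle=True)
w=manip.grab_frame("wrist")
cv2.imwrite("pics/w24a.png",cv2.resize(w[155:335,175:335],None,fx=3.4,fy=3.3,interpolation=cv2.INTER_CUBIC))
E
```

```text
tcp [0.4431 0.0202 0.0577] psi 2.08 tilt 0.07 zaxis [ 1.2e-03 -5.0e-04 -1.0e+00]
tool shift (before turn) mm [ 0.4 -0.6  2.2]
wz 0.01 (add +-180 as wanted)
shift if turned first [ 0.4 -0.6  2.2]
```

View pics/w24a.png

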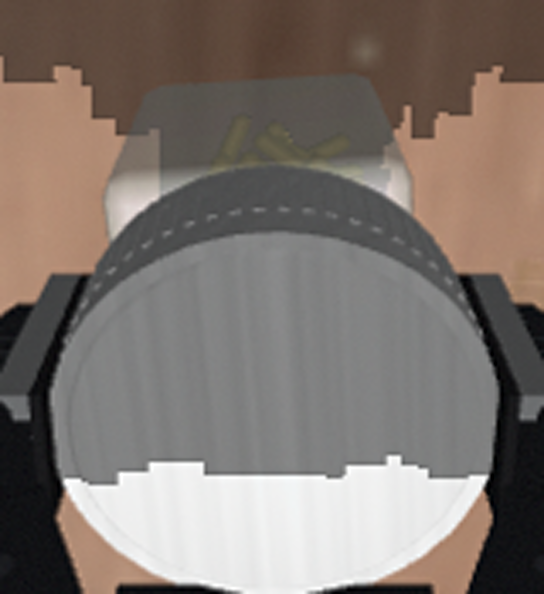

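send_rows:
  steps:
    - [0,0,-0.01,0,0,0]
    - [0,0,-0.025,0,0,0]
    - [0,0,-0.03,0,0,0]
    - [-0.01,0.013,-0.025,0,0,0]
    - [-0.025,0.03,-0.01,0,0,0]
    - [-0.033,0.04,0,0,0,0]
    - [-0.033,0.04,0,0,0,0]
    - [-0.022,0.027,0,0,0,0]

```text
time: 33.55
tool_pos: [0.5979, -0.0985, 0.1558]
tool_rot: [-0.0, 0.695, 0.719, -0.0]
contact_force: [-0.5, 0.8, -4.1]
gripper_width: 0.711
```

send_rows:
  steps:
    - [-0.011,0.013,0,0,0,0]
    - [-0.004,0.005,0,0,0,0]
    - [0,0,0,0,0,0]
    - [0,0,0,0,0,0]
    - [0,0,0,0,0,0]

```text
time: 34.17
tool_pos: [0.6149, -0.1109, 0.1565]
tool_rot: [-0.0, 0.694, 0.72, 0.0]
contact_force: [-0.5, 0.5, -3.9]
gripper_width: 0.71
```

```bash
python3 - <<'E'
from h import *
c=np.load("c24.npy",allow_pickle=True).item()
C=ray("wrist",175+272/3.4,155+233/3.3,.096,c)[:2]; print("lid top edge tool x", (np.array([C[0]-.4431,C[1]-.0202])@np.array([-.0363,.9993])))
to(.616,-.1113,.0737,2.07)
np.save("c25.npy",manip.get_calibration("wrist"),allow_pickle=True)
w=manip.grab_frame("wrist")
cv2.imwrite("pics/w25.png",cv2.resize(w[100:250,170:350],None,fx=4.4,fy=4,interpolation=cv2.INTER_CUBIC))
E
```

```text
lid top edge tool x 0.031260933043583315
tcp [ 0.6149 -0.1109  0.1565] psi 2.11 tilt 0.01 zaxis [-0.e+00  1.e-04 -1.e+00]
tool shift (before turn) mm [-0.5  1.1 82.8]
wz 0.04 (add +-180 as wanted)
shift if turned first [-0.5  1.1 82.8]
```

View pics/w25.png

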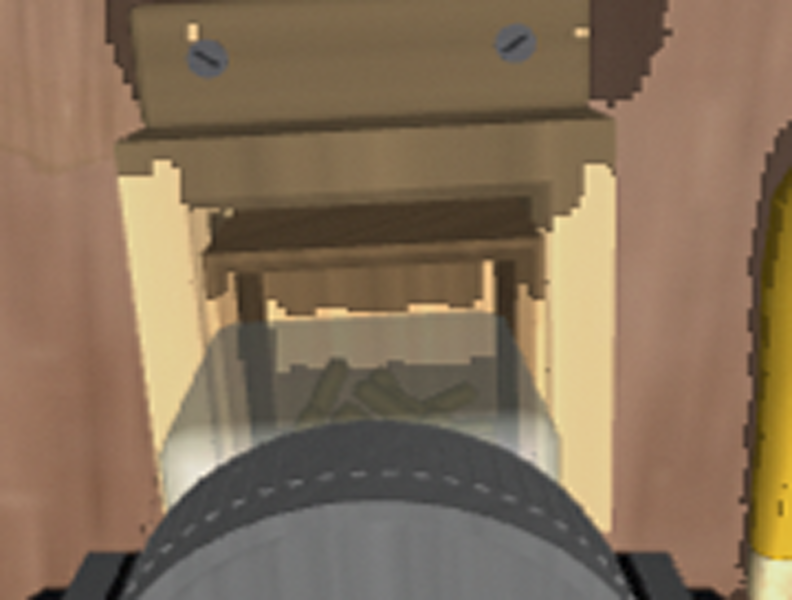

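send_rows:
  steps:
    - [-0.0005,0.001,0.008,0,0,0]
    - [0,0,0.01,0,0,0]
    - [0,0,0.006,0,0,0]
    - [0,0,0.003,0,0,0]
    - [0,0,0,0,0,0]
    - [0,0,0,0,0,0]

```text
time: 34.98
tool_pos: [0.6166, -0.1121, 0.1298]
tool_rot: [0.0, 0.694, 0.72, 0.0]
contact_force: [0.2, -0.4, -2.6]
gripper_width: 0.703
```

```bash
python3 - <<'E'
from h import *
to(.616,-.1113,.0737,2.07)
np.save("c26.npy",manip.get_calibration("wrist"),allow_pickle=True)
w=manip.grab_frame("wrist")
cv2.imwrite("pics/w26.png",cv2.resize(w[100:250,170:350],None,fx=4.4,fy=4,interpolation=cv2.INTER_CUBIC))
E
```

```text
tcp [ 0.6166 -0.1121  0.1298] psi 2.07 tilt 0.04 zaxis [ 7.e-04 -2.e-04 -1.e+00]
tool shift (before turn) mm [ 0.8 -0.6 56.1]
wz 0.0 (add +-180 as wanted)
shift if turned first [ 0.8 -0.6 56.1]
```

View pics/w26.png

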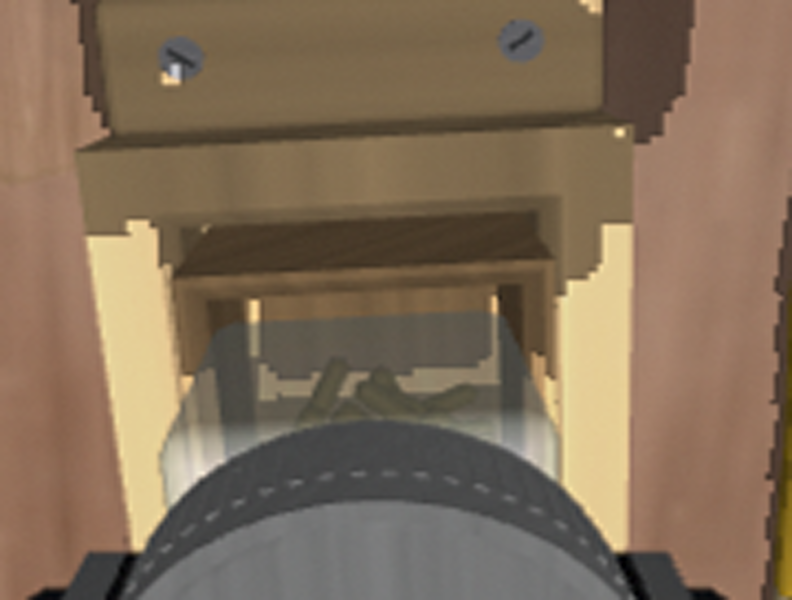

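```bash
python3 - <<'E'
from h import *
c=np.load("c26.npy",allow_pickle=True).item()
def P(u,v,z): return ray("wrist",170+u/4.4,100+v/4,z,c)[:2]
e=P(553,260,.07)-P(177,277,.07); e/=np.linalg.norm(e); n=np.array([e[1],-e[0]])
o=(P(553,260,.07)+P(177,277,.07))/2
def L(p): d=p-o; return (d@e*1e3).round(1),(d@n*1e3).round(1)
print("rim half", L(P(553,260,.07)),L(P(177,277,.07)))
for u,v in((365,318.5),(215,328),(510,313)): print(L(P(u,v,.072)))
c=np.load("c24.npy",allow_pickle=True).item()
# reference: jar base edge on bench vs lid
E
```

```text
rim half (np.float64(33.0), np.float64(0.0)) (np.float64(-33.0), np.float64(0.0))
(np.float64(-0.4), np.float64(9.4))
(np.float64(-27.0), np.float64(10.0))
(np.float64(25.1), np.float64(9.6))
```

send_rows:
  steps:
    - [0,0,0.003,0,0,0]
    - [0,0,0.003,0,0,0]
    - [0,0,0.002,0,0,0]
    - [0,0,0,0,0,0]

```text
time: 35.52
tool_pos: [0.6161, -0.1119, 0.1209]
tool_rot: [-0.0, 0.694, 0.72, -0.0]
contact_force: [-0.3, -0.6, -2.1]
gripper_width: 0.707
```

send_rows:
  steps:
    - [0,0,0.003,0,0,0]
    - [0,0,0.003,0,0,0]
    - [0,0,0.003,0,0,0]
    - [0,0,0,0,0,0]

```text
time: 36.02
tool_pos: [0.6161, -0.1119, 0.1118]
tool_rot: [-0.0, 0.694, 0.72, -0.0]
contact_force: [-0.5, 0.3, -3.2]
gripper_width: 0.714
```

In the bore freely. Continue down.

send_rows:
  steps:
    - [0,0,0.005,0,0,0]
    - [0,0,0.006,0,0,0]
    - [0,0,0.006,0,0,0]
    - [0,0,0.004,0,0,0]
    - [0,0,0,0,0,0]

```text
time: 36.65
tool_pos: [0.616, -0.1119, 0.0907]
tool_rot: [-0.0, 0.694, 0.72, -0.0]
contact_force: [-0.2, -0.1, -4.1]
gripper_width: 0.713
```

send_rows:
  steps:
    - [0,0,0.005,0,0,0]
    - [0,0,0.004,0,0,0]
    - [0,0,0.003,0,0,0]
    - [0,0,0,0,0,0]

```text
time: 37.15
tool_pos: [0.616, -0.1119, 0.0788]
tool_rot: [-0.0, 0.694, 0.72, -0.0]
contact_force: [0.6, 0.5, -3.8]
gripper_width: 0.711
```

```bash
python3 - <<'E'
from h import *
to(.616,-.1113,.0737,2.07)
w=manip.grab_frame("wrist")
b=manip.grab_frame("side")
cv2.imwrite("pics/s27.png",np.hstack([cv2.resize(b[140:240,270:370],(400,480),interpolation=cv2.INTER_CUBIC),cv2.resize(w[100:250,190:320],(400,480),interpolation=cv2.INTER_CUBIC)]))
E
```

```text
tcp [ 0.616  -0.1119  0.0788] psi 2.07 tilt 0.05 zaxis [-8.e-04  2.e-04 -1.e+00]
tool shift (before turn) mm [ 0.6 -0.   5.1]
wz 0.0 (add +-180 as wanted)
shift if turned first [ 0.6 -0.   5.1]
```

View pics/s27.png

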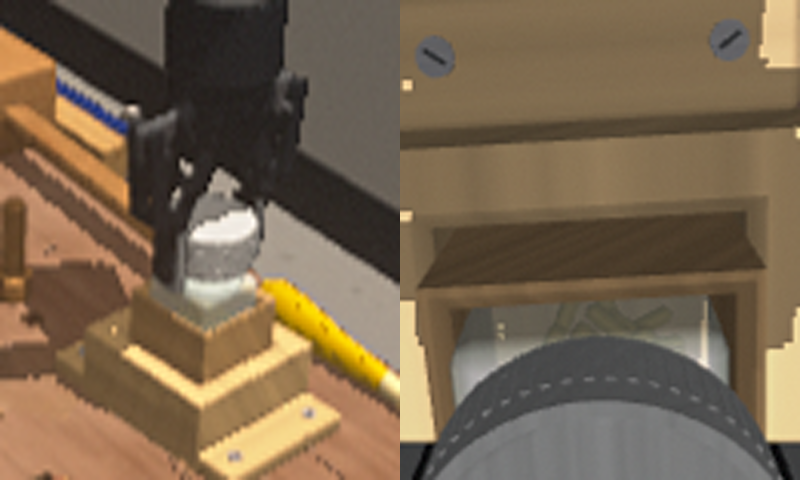

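send_rows:
  steps:
    - [0,0,0.002,0,0,0]
    - [0,0,0.002,0,0,0]
    - [0,0,0.0015,0,0,0]
    - [0,0,0,0,0,0]
    - [0,0,0,0,0,0]

```text
time: 37.88
tool_pos: [0.6165, -0.112, 0.0741]
tool_rot: [0.0, 0.694, 0.72, 0.0]
contact_force: [-1.0, 0.0, -2.6]
gripper_width: 0.713
```

send_rows:
  steps:
    - [0,0,0.001,0,0,0]
    - [0,0,0.001,0,0,0]
    - [0,0,0,0,0,0]
    - [0,0,0,0,0,0]

```text
time: 38.38
tool_pos: [0.6171, -0.1122, 0.074]
tool_rot: [0.001, 0.694, 0.72, 0.0]
contact_force: [-4.3, 0.4, 6.2]
gripper_width: 0.711
```

```bash
python3 - <<'E'
from h import *
to(.616,-.1113,.0737,2.07);print(manip.state()["joint_pos"].round(2))
w=manip.grab_frame("wrist")
b=manip.grab_frame("side")
cv2.imwrite("pics/s28.png",np.hstack([cv2.resize(b[140:240,270:370],(400,480),interpolation=cv2.INTER_CUBIC),cv2.resize(w[100:250,190:320],(400,480),interpolation=cv2.INTER_CUBIC)]))
E
```

```text
tcp [ 0.6171 -0.1122  0.074 ] psi 2.08 tilt 0.09 zaxis [ 1.5e-03 -5.0e-04 -1.0e+00]
tool shift (before turn) mm [ 0.9 -1.1  0.3]
wz 0.01 (add +-180 as wanted)
shift if turned first [ 0.9 -1.1  0.3]
[-0.3   0.2   1.73 -0.    1.21 -0.33]
```

View pics/s28.png

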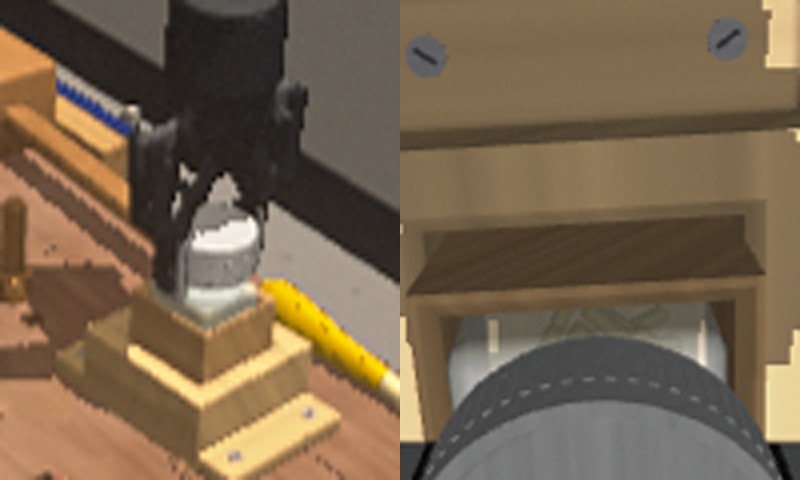

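send_rows:
  steps:
    - [0,0,-0.001,0,0,-4]
    - [0,0,0,0,0,-6]
    - [0,0,0,0,0,-7]
    - [0,0,0,0,0,-7]
    - [0,0,0,0,0,-8]
    - [0,0,0,0,0,-8]
    - [0,0,0,0,0,0]

```text
time: 39.35
tool_pos: [0.6173, -0.1122, 0.0738]
tool_rot: [0.001, 0.407, 0.913, 0.0]
contact_force: [0.2, 0.3, 2.2]
gripper_width: 0.709
```

```bash
python3 - <<'E'
from h import *
to(.6165,-.1118,.0737,82);s=manip.state();print(s["joint_pos"].round(2),s["ft_torque"],s["contact_force"])
b=manip.grab_frame("side");w=manip.grab_frame("wrist")
cv2.imwrite("pics/s29.png",np.hstack([cv2.resize(b[140:240,270:370],(400,480),interpolation=cv2.INTER_CUBIC),cv2.resize(w[100:250,190:320],(400,480),interpolation=cv2.INTER_CUBIC)]))
E
```

```text
tcp [ 0.6173 -0.1122  0.0738] psi 41.98 tilt 0.13 zaxis [ 2.2e-03 -5.0e-04 -1.0e+00]
tool shift (before turn) mm [ 0.8 -0.3  0.1]
wz -40.02 (add +-180 as wanted)
shift if turned first [0.8 0.3 0.1]
[-0.3   0.2   1.73  0.    1.21 -1.03] [ 0.05240308 -0.02873982  0.04204207] [0.15097335 0.27132965 2.24578802]
```

View pics/s29.png

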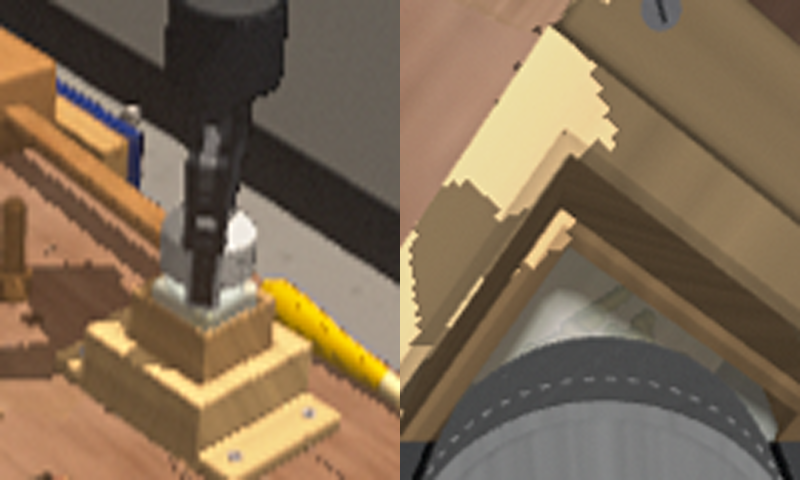

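send_rows:
  steps:
    - [0,0,0,0,0,-7]
    - [0,0,0,0,0,-8]
    - [0,0,0,0,0,-8]
    - [0,0,0,0,0,-8]
    - [0,0,0,0,0,-6]
    - [0,0,0,0,0,-3]
    - [0,0,0,0,0,0]
    - [0,0,0,0,0,0]

```text
time: 40.45
tool_pos: [0.6172, -0.1121, 0.0737]
tool_rot: [0.001, 0.07, 0.998, -0.0]
contact_force: [1.0, 0.9, 4.0]
gripper_width: 0.707
```

```bash
python3 - <<'E'
from h import *
to(.6165,-.1118,.0737,82);s=manip.state();print(s["joint_pos"].round(2),s["ft_torque"],s["contact_force"])
np.save("c30.npy",manip.get_calibration("wrist"),allow_pickle=True)
b=manip.grab_frame("side");w=manip.grab_frame("wrist")
cv2.imwrite("pics/s30.png",np.hstack([cv2.resize(b[140:240,270:370],(400,480),interpolation=cv2.INTER_CUBIC),cv2.resize(w[100:250,190:320],(400,480),interpolation=cv2.INTER_CUBIC)]))
E
```

```text
tcp [ 0.6172 -0.1121  0.0737] psi 81.99 tilt 0.12 zaxis [ 2.e-03 -4.e-04 -1.e+00]
tool shift (before turn) mm [0.7 0.2 0. ]
wz -0.01 (add +-180 as wanted)
shift if turned first [0.7 0.2 0. ]
[-0.3   0.2   1.73  0.    1.21 -1.73] [ 0.08234702 -0.19231365  0.01650113] [0.9723827  0.88828399 4.0117932 ]
```

View pics/s30.png

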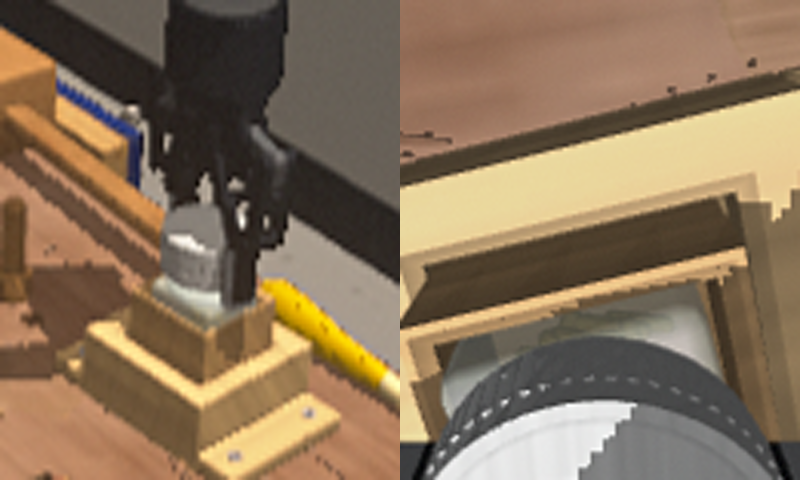

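send_rows:
  steps:
    - [0,0,-0.002,0,0,0]
    - [0,0,-0.002,0,0,0]
    - [0,0,-0.003,0,0,0]
    - [0,0,0,0,0,0]
    - [0,0,0,0,0,0]

```text
time: 41.18
tool_pos: [0.6162, -0.1119, 0.0798]
tool_rot: [-0.0, 0.069, 0.998, 0.0]
contact_force: [0.4, 0.4, -0.7]
gripper_width: 0.709
```

```bash
python3 - <<'E'
from h import *
to(.6165,-.1118,.0737,82);s=manip.state();print(s["ft_torque"],s["contact_force"])
b=manip.grab_frame("side");w=manip.grab_frame("wrist")
cv2.imwrite("pics/s31.png",np.hstack([cv2.resize(b[140:240,270:370],(400,480),interpolation=cv2.INTER_CUBIC),cv2.resize(w[100:250,190:320],(400,480),interpolation=cv2.INTER_CUBIC)]))
E
```

```text
tcp [ 0.6162 -0.1119  0.0798] psi 82.07 tilt 0.02 zaxis [-4.e-04  2.e-04 -1.e+00]
tool shift (before turn) mm [-0.3  0.1  6.1]
wz 0.07 (add +-180 as wanted)
shift if turned first [-0.3  0.1  6.1]
[ 0.07124976 -0.04305457  0.03976279] [ 0.35990939  0.43560371 -0.6806877 ]
```

View pics/s31.png

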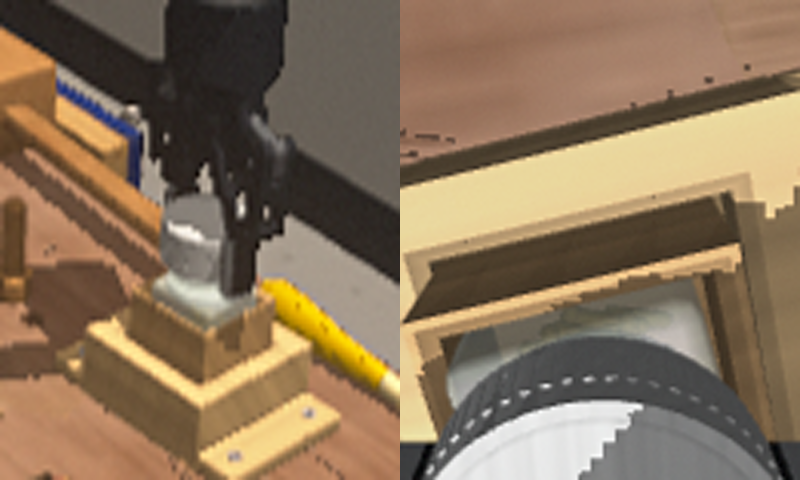

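send_rows:
  steps:
    - [0,0,-0.003,0,0,0]
    - [0,0,-0.005,0,0,0]
    - [0,0,-0.007,0,0,0]
    - [0,0,-0.007,0,0,0]
    - [0,0,-0.006,0,0,0]
    - [0,0,-0.003,0,0,0]
    - [0,0,0,0,0,0]
    - [0,0,0,0,0,0]

```text
time: 42.28
tool_pos: [0.6161, -0.1119, 0.1105]
tool_rot: [-0.0, 0.069, 0.998, 0.0]
contact_force: [-0.0, 0.7, -1.0]
gripper_width: 0.709
```

```bash
python3 - <<'E'
from h import *
to(.6165,-.1118,.0737,82);s=manip.state();print(s["time"],s["gripper_width"],s["contact_force"],s["joint_vel"].round(4))
b=manip.grab_frame("side");a=manip.grab_frame("scene");w=manip.grab_frame("wrist")
cv2.imwrite("pics/s32.png",np.hstack([cv2.resize(b[150:230,285:345],(390,520),interpolation=cv2.INTER_CUBIC),cv2.resize(a[140:220,280:340],(390,520),interpolation=cv2.INTER_CUBIC)]))
cv2.imwrite("pics/w32.png",w)
E
```

```text
tcp [ 0.6161 -0.1119  0.1105] psi 82.07 tilt 0.03 zaxis [-6.e-04  2.e-04 -1.e+00]
tool shift (before turn) mm [-0.4  0.1 36.8]
wz 0.07 (add +-180 as wanted)
shift if turned first [-0.4  0.1 36.8]
42.275 0.7088070741545308 [-0.00215352  0.66748382 -1.0071998 ] [-0.0001  0.0024  0.0006  0.0006 -0.0001 -0.001 ]
```

View pics/s32.png

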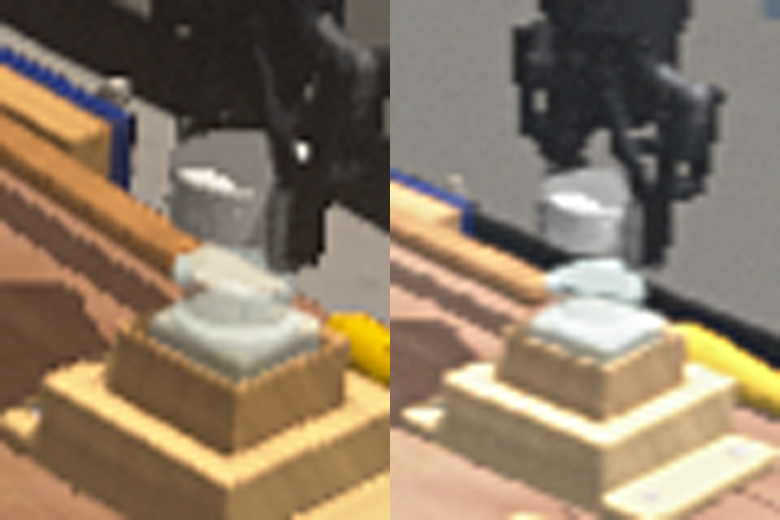

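View pics/w32.png

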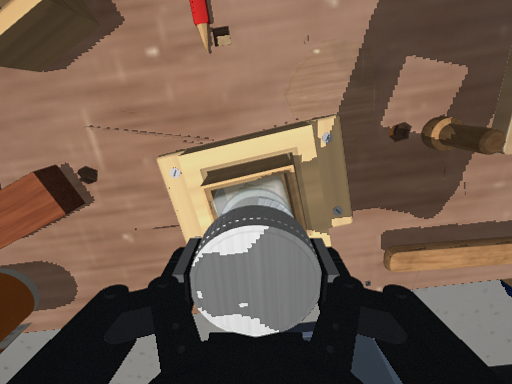

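```bash
python3 -c "
from plant import manip
print(manip.job_done())"
```

```text
the job is handed in; nothing more can be done
None
```

The job is handed in at about 42 s, and my last checks found it in the finished state. No verdict was reported back.

**What I did:** I set the wide reducer down in the brace well and released it. I then stood the jar in it by its lid, twisted 80° anticlockwise and lifted the lid 37 mm straight up.

**What went wrong on the way:**
- **First try at the jar:** the jar met the reducer's rim. It tilted about 10° in the fingers and cocked the reducer in the well, with about 23 N upward on the tool.
- **The mend:** I set the jar on the bench, pressed the reducer home with the shut fingers at about 8 N, and checked it in two views. The jar then went in with no contact until the floor, where the height matched (0.074 m measured, 0.0737 m expected).

**Last checks:**
- **Lid:** I did not measure its turn directly. It came off freely, with only about 1 N of weight on the wrist, so the lugs had let go. It is gripped (opening 0.71) with the tool within 0.03° of vertical. The gap over the rim is about 22 to 23 mm from the lift, and about 22 mm in the side view.
- **Jar and reducer:** both look seated and upright in the scene and side views.
- **Other items:** I never touched the narrow reducer or the tools, but I did not measure their positions again at the end.

**Disagreement in the measurements:** the jar's position read from its bottom edge differed by about 3 mm from the position read from its lid. I trusted the lid.

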